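Load the toast warmer under the swing-arm heat lamp

TASK

Swing the heat lamp fully clear of the toast warmer, to the right, and while it is out of the way lay every piece of toast from the bread board flat across both bars of the warmer's rack, side by side, squarely between the guard wires and not overlapping. Then swing the lamp back so that its shade hangs over the middle of the rack, and after that press its switch fully down. Leave the other breakfast things where they stand.

Things in the scene. Friction and masses are not known exactly. Their poses are not given: they have to be found in the camera images.
- toast1: one half-slice of stiff brown toast (88 long x 46 wide x 14 mm thick, about 30 g), at first lying flat on the bread board; 3 or 4 such pieces are there at all. Origin at its centre; its x axis along the 88 mm length, y across the 46 mm width, z through the thickness. Either face may lie up.
- toast2: one half-slice of stiff brown toast (88 long x 46 wide x 14 mm thick, about 30 g), at first lying flat on the bread board; 3 or 4 such pieces are there at all. Origin at its centre; its x axis along the 88 mm length, y across the 46 mm width, z through the thickness. Either face may lie up.
- toast3: one half-slice of stiff brown toast (88 long x 46 wide x 14 mm thick, about 30 g), at first lying flat on the bread board; 3 or 4 such pieces are there at all. Origin at its centre; its x axis along the 88 mm length, y across the 46 mm width, z through the thickness. Either face may lie up.
- toast4: one half-slice of stiff brown toast (88 long x 46 wide x 14 mm thick, about 30 g), at first lying flat on the bread board; 3 or 4 such pieces are there at all. Origin at its centre; its x axis along the 88 mm length, y across the 46 mm width, z through the thickness. Either face may lie up.
- rack: toast warmer, fixed: flat stainless hot plate (130 x 330 mm, top at 36 mm) with a wire rack above. Two carrying bars, 8 mm thick, 322 mm long, run along its y axis at x = -30 and +30 mm, tops 80 mm above the table; outside them a 6 mm guard wire along y at x = -59 and +59 mm, top at 90 mm (112 mm free between the guards). Origin at table height under the centre, z up.
- rack_top (a point): centre of the rack between the bars, level with the bars' tops (80 mm above the table), axes as the rack's. Thin cross wires (top 79 mm) close the rack's ends at y = -161 and +161 mm. A piece lying properly has its length along the rack's x axis and its centre 87 mm above the table. Four pieces fit side by side at 72 mm spacing.
- lamp_arm (a joint): swing arm of the heat lamp, a vertical hinge (rad) beyond the rack's right end: about 0 (-0.2 to 0.2) with the shade over the rack's centre, growing anticlockwise seen from above as the shade comes towards the robot and then to the robot's right; stops at -0.35 and 1.45 (fully clear). It stays where it is left; about 1.5 N at the grip moves it.
- lamp_grip (a point): middle of the upper part of the dark wooden grip, an upright round rod 22 mm across that stands on the arm right above the shade; this point is 259 mm above the table, the rod's top 279 mm, the arm's top below it 231 mm; 270 mm from the hinge axis.
- lamp_hinge (a point): point on the vertical hinge axis of the lamp arm, on top of the steel post, 209 mm above the table.
- lamp_spot (a point): centre of the underside of the aluminium lamp shade (110 mm across), 157 mm above the table, straight below lamp_grip.
- switch_top (a point): centre of the top of the lamp's push switch: a grey round button 32 mm across in a small black housing fixed on the table to the robot's right; pressed straight down.
- switch (a joint): travel of the switch button (m): 0 released, 0.006 fully pressed (about 4 N); springs back.
- board: bread board, fixed, 310 x 310 mm, 12 mm thick, on the robot's left; origin under its centre.
- mug: white ceramic mug with a handle, 82 mm across, 92 mm high, loose on the table, not part of the job; origin at the centre of its underside.
- butter1: gold-foil butter portion, 45 x 36 x 18 mm, loose on the table, not part of the job; origin at the centre of its underside.
- butter2: gold-foil butter portion, 45 x 36 x 18 mm, loose on the table, not part of the job; origin at the centre of its underside.
- jam: amber glass jam jar with a steel cap, 64 mm across, 85 mm high, loose on the table, not part of the job; origin at the centre of its underside.
- shaker: steel salt shaker, 42 mm across, 74 mm high, loose on the table, not part of the job; origin at the centre of its underside.

How it is judged:
On the way, in this order (a step that is already met when the one before it is completed fails the run):
1. the lamp is swung clear of the rack, to the right (arm beyond 1.05 rad) (value of joint lamp_arm above 1.05 rad), for 0.2 s.
2. with the lamp still clear, every piece of toast lies flat across both bars (value of joint lamp_arm above 1.05 rad and x of toast1 in the frame of rack between -0.02 and 0.02 m and y of toast1 in the frame of rack between -0.155 and 0.155 m and z of toast1 in the frame of rack between 0.081 and 0.093 m and angle between the z axis of each of toast1, toast2, toast3, toast4 and the z axis of rack, either way round below 0.12 rad and angle between the x axis of each of toast1, toast2, toast3, toast4 and the x axis of rack, either way round below 0.3 rad and linear speed of each of toast1, toast2, toast3, toast4 below 0.03 m/s and x of toast2 in the frame of rack between -0.02 and 0.02 m and y of toast2 in the frame of rack between -0.155 and 0.155 m and z of toast2 in the frame of rack between 0.081 and 0.093 m and x of toast3 in the frame of rack between -0.02 and 0.02 m and y of toast3 in the frame of rack between -0.155 and 0.155 m and z of toast3 in the frame of rack between 0.081 and 0.093 m and x of toast4 in the frame of rack between -0.02 and 0.02 m and y of toast4 in the frame of rack between -0.155 and 0.155 m and z of toast4 in the frame of rack between 0.081 and 0.093 m), for 0.3 s.
3. the lamp is swung back over the middle of the rack (horizontal distance between lamp_spot and rack below 0.045 m), for 0.2 s.
4. the switch is pressed down, the lamp being over the rack (horizontal distance between lamp_spot and rack below 0.045 m and value of joint switch above 0.0045 m), for 0.05 s.
At the end, for the whole second after the job is handed in: Every piece of toast rests on the rack: centre within 20 mm of its middle line, within 155 mm of its centre lengthwise, 81 to 93 mm high, flat to 0.12 rad, square to 0.3 rad; shade within 45 mm of the rack centre seen from above, arm at rest; switch released (x of toast1 in the frame of rack between -0.02 and 0.02 m and y of toast1 in the frame of rack between -0.155 and 0.155 m and z of toast1 in the frame of rack between 0.081 and 0.093 m and angle between the z axis of each of toast1, toast2, toast3, toast4 and the z axis of rack, either way round below 0.12 rad and angle between the x axis of each of toast1, toast2, toast3, toast4 and the x axis of rack, either way round below 0.3 rad and linear speed of each of toast1, toast2, toast3, toast4 below 0.03 m/s and x of toast2 in the frame of rack between -0.02 and 0.02 m and y of toast2 in the frame of rack between -0.155 and 0.155 m and z of toast2 in the frame of rack between 0.081 and 0.093 m and x of toast3 in the frame of rack between -0.02 and 0.02 m and y of toast3 in the frame of rack between -0.155 and 0.155 m and z of toast3 in the frame of rack between 0.081 and 0.093 m and x of toast4 in the frame of rack between -0.02 and 0.02 m and y of toast4 in the frame of rack between -0.155 and 0.155 m and z of toast4 in the frame of rack between 0.081 and 0.093 m and horizontal distance between lamp_spot and rack below 0.045 m and value of joint switch below 0.002 m and velocity of joint lamp_arm between -0.05 and 0.05 rad/s); the robot touches nothing.
It fails at once if a bystander (mug, butter, jam jar, shaker) is shifted by more than 50 mm (distance of any of mug, butter1, butter2, jam, shaker from where it was at the start of the episode above 0.05 m).
It fails at once if the mug, jam jar or shaker is knocked over (angle between any of mug, jam, shaker's own z axis and vertical above 0.6 rad).
Of toast1, toast2, toast3, toast4 only 3 to 4 are there at a start; the rules pass over those that are not, and their reading is None.
At some moment in a run one of toast1, toast2, toast3, toast4 may be knocked a few centimetres aside while the robot is not near it.
Once in a run the grip may slacken for a moment while it holds something.
It also fails if it takes over 210 s, if anything falls off the work surface, if the arm or the gripper's body presses on something with over 40 N, if the wrist force passes 120 N, or if a joint passes its speed limit or range.

ROBOT

A 7-joint arm with a two-finger parallel gripper is mounted at the origin on the work surface. World frame = base frame: x ahead of the robot, y to its left, z up, the work surface at z = 0. Lengths are in m, angles in rad, forces in N, time in s.
With the tool pointing down it reaches from about 0.4 to 0.85 m from the base axis. Payload 4.5 kg.
Tool frame: the origin (TCP) lies between the finger pads; the fingertips stand 8 mm ahead of it and the grasp point (between the pads) lies 11 mm behind it; z points along the fingers, y is the direction in which the jaws open and shut (so a half turn about z gives the same grasp; the last joint's range is limited). The gripper opens to 85 mm and grips with 20 to 120 N. Pads are 22 mm wide; open, the fingers measure 114 mm over their backs; the gripper's body (76 mm by 85 mm) begins 54 mm behind the grasp point. The pads swing forward as they close: fully open they stand 13 mm farther back than shut.
Start: joints at [1.188, 0.689, -0.195, 1.565, 0.157, 0.902, -0.215], TCP at [0.253, -0.572, 0.201] pointing down, gripper open.
Joint ranges: [-3.01, 3.01], [-0.46, 2.08], [-1.47, 1.51], [0.13, 2.56], [-1, 4.14], [0.04, 2.09], [-2.66, 2.66]. Speed limits (rad/s): [2.57, 2.57, 3.14, 3.14, 3.14, 3.14, 3.14].

INTERFACE

Orientations are given as a unit quaternion [x, y, z, w].
In Python, from workcell import ctrl gives the robot as it stands.
- The arm moves only by the shell command python3 -m jog 'ROWS' [OPENING] [FORCE]. ROWS is JSON, a list of rows, each a list of 2 entries, a list of its own where there are three numbers: the shift along the tool's x, y, z in cm, then the turn about the tool's z in rad. A call has 1 to 20 rows; each row shifts and turns the pose as measured when the row begins, along the tool's axes as they then stand; what a row does not reach is not made up. A row lasts 1/8 s, in which the tool goes at most 62.5 mm and 10.7 degrees, less where a joint would pass 70% of its speed; a pose out of reach is approached as far as the arm can. A call is refused whole if a number of a shift passes 6.25 or a number of a turn 0.188, either way. A call with a gripper value outside its range is refused whole. OPENING is the finger opening in cm, from 0 to 8.54, set as the call begins (- or left out, the last holds). The fingers move at their own pace and stop on an object; FORCE is the grip in N (left out, the last holds). Time passes only in rows, so rows that do not move let the fingers close. It gives the time, the measured TCP pose, the force and the opening at its end, in the units of the state.
- ctrl.read_state(): the state, without advancing time (a new reading comes with each control period).
- ctrl.capture(name): name is "scene" or "top"; returns a dict with "image" (400x640x3 uint8, blue, green, red), "depth" (400x640 float32, m along the optical axis (not along the pixel's ray), 0 where there is no reading), "K" (3x3 intrinsics, pixels), "cam_to_world" (4x4, takes a point from camera to world coordinates). Camera axes: x right, y down, z forward; pixel columns grow to the right and rows downward; lengths in m; the calibration is good to about 2 mm. A picture is of the moment at which its call begins.
- ctrl.finish_job(): hands the job in, once; it reports no verdict.
The state is a dict: "time_s": time; "joints": joint angles; "qvel": joint speeds; "joint_efforts": joint torques, N m; "position": TCP position; "tool_rot": TCP orientation; "wrist_force": force on the tool from outside, world axes, zero at the start; "ft_torque": the same for the moment, N m; "grip_width": finger opening in m.
Only numpy, scipy, OpenCV 4.12 (cv2) and the standard library are available. Lean on these libraries where they do the work, as an engineer would, in place of code of your own. Each camera call takes 0.05 s, during which the arm holds its last target. There are 200 camera calls.

## Working session

There is one attempt and no reset: what is moved stays moved. The work goes in short steps, Python scripts to look and compute and a shell command to move; the robot and the scene stay as the last step left them, time stands still between calls to the robot, and variables do not carry over. Pictures are saved under pics/ and viewed, about 12 in all and at most 16, crops included, and the job is handed in when it is done.

```bash
ls; mkdir -p pics; cat > h.py <<'E'
import numpy as np, cv2
from workcell import ctrl
from scipy.spatial.transform import Rotation as R
def snap(cam,fn=None):
    c=ctrl.capture(cam)
    if fn: cv2.imwrite('pics/'+fn,c['image'])
    return c
def cloud(c):
    d=c['depth'];v,u=np.mgrid[:d.shape[0],:d.shape[1]]
    K=c['K'];p=np.stack([(u-K[0,2])/K[0,0]*d,(v-K[1,2])/K[1,1]*d,d],-1)
    T=np.array(c['cam_to_world']);return p@T[:3,:3].T+T[:3,3]
def ray(c,u,v,z):
    K=c['K'];T=np.array(c['cam_to_world']);r=T[:3,:3]@np.array([(u-K[0,2])/K[0,0],(v-K[1,2])/K[1,1],1])
    return T[:3,3]+r*(z-T[2,3])/r[2]
def st():
    s=ctrl.read_state();M=R.from_quat(s['tool_rot']).as_matrix()
    print(s['time_s'],'p',np.round(s['position'],4),'x',M[:,0].round(3),'y',M[:,1].round(3),'z',M[:,2].round(3),'F',np.round(s['wrist_force'],1),'w',s['grip_width'])
    return s,M
E
python3 - <<'E'
from h import *
s,M=st();print(s)
a=snap('top','t0.png');b=snap('scene','s0.png')
for c in(a,b):print(c['K'],np.round(c['cam_to_world'],3))
E
```

```text
pics
0.0 p [ 0.2527 -0.5709  0.1997] x [ 0.914  0.405 -0.   ] y [ 0.405 -0.914 -0.002] z [-0.001  0.002 -1.   ] F [ 0.4 -2.1 -0.4] w 0.08536515516550412
{'time_s': 0.0, 'joints': array([ 1.18780382,  0.690006  , -0.19453963,  1.56636555,  0.15729803,
        0.90250174, -0.21509375]), 'qvel': array([ 0.00028157, -0.00096822,  0.00024511,  0.00256924,  0.00046581,
        0.00163011,  0.00252116]), 'joint_efforts': array([-4.13953549e-04, -5.39602482e+01, -1.26640186e+00, -1.58539474e+01,
        9.10578528e-03,  9.55549796e-03, -1.65010243e-05]), 'position': array([ 0.252689  , -0.57085132,  0.19966529]), 'tool_rot': array([ 9.78351964e-01,  2.06945752e-01, -2.52810285e-04, -9.09057381e-04]), 'wrist_force': array([ 0.36245244, -2.14942051, -0.35708318]), 'ft_torque': array([-0.01055924, -0.01172175,  0.04282063]), 'grip_width': 0.08536515516550412}
[[375.2581307    0.         322.60871088]
 [  0.         375.2581307  203.18294226]
 [  0.           0.           1.        ]] [[ 0.019 -0.997  0.079  0.5  ]
 [-1.    -0.02  -0.013  0.032]
 [ 0.014 -0.079 -0.997  1.067]
 [ 0.     0.     0.     1.   ]]
[[416.27351802   0.         318.18033112]
 [  0.         416.27351802 194.57036976]
 [  0.           0.           1.        ]] [[ 0.793  0.524 -0.31   0.913]
 [ 0.609 -0.694  0.384 -0.422]
 [-0.014 -0.494 -0.87   1.175]
 [ 0.     0.     0.     1.   ]]
```

View pics/t0.png

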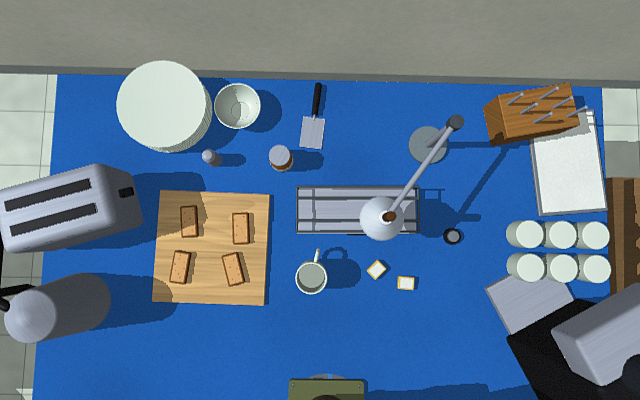

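View pics/s0.png

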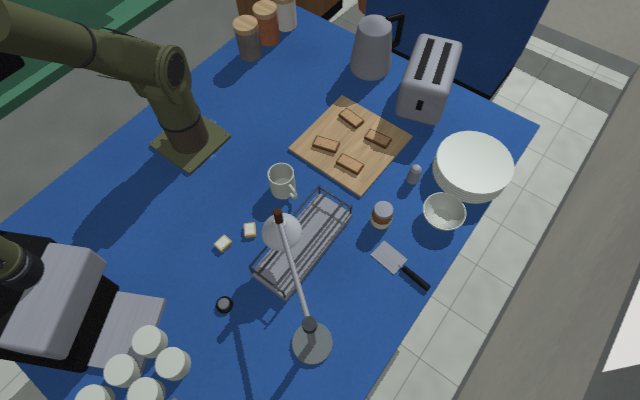

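The top view shows four toasts on the board (about (190,221), (240,228), (181,267), (233,269)), the rack centred near (358,210), the lamp hinge near (456,122), the grip near (390,216) and the switch at (452,236). The scene view agrees. Next I'll measure these.

```bash
cat >> h.py <<'E'
def toasts(c,z=.026,roi=(150,190,275,310)):
    """brown tops, edges between z-0.014 and z: use depth for height mask"""
    P=cloud(c);im=c['image'];out=[]
    hsv=cv2.cvtColor(im,cv2.COLOR_BGR2HSV)
    m=((P[...,2]>z-.006)&(P[...,2]<z+.009)&(hsv[...,0]<25)&(hsv[...,1]>90)).astype(np.uint8)
    n,l,s,cc=cv2.connectedComponentsWithStats(m)
    for i in range(1,n):
        if s[i,4]<150 or not(roi[0]<cc[i,0]<roi[2] and roi[1]<cc[i,1]<roi[3]):continue
        ct=cv2.findContours((l==i).astype(np.uint8),0,2)[0][0][:,0,:]
        w=np.array([ray(c,u,v,z)[:2] for u,v in ct])
        (x,y),(a,b),th=cv2.minAreaRect((w*1000).astype(np.float32))
        if a<b:th+=90
        th=(th+90)%180-90
        print('toast px',cc[i].round(0),'xy mm',round(x,1),round(y,1),'size',round(max(a,b)),round(min(a,b)),'long-axis deg',round(th,1),'z',np.median(P[l==i][:,2]).round(4))
E
python3 - <<'E'
from h import *
a=snap('top');b=snap('scene')
toasts(a)
P=cloud(a);Z=P[...,2]
# rack: plate 36 / guards, lamp clusters by height
def rep(n,m):
    q=P[m];print(n,len(q),q.min(0).round(3),q.max(0).round(3),np.median(q,0).round(3))
box=np.zeros(Z.shape,bool);box[90:260,280:480]=1
m=box&(Z>.265)&(Z<.29);rep('grip',m)
v,u=np.nonzero(m);print('grip px',u.mean(),v.mean(),ray(a,u.mean(),v.mean(),.279))
b2=box.copy();b2[:,:430]=0;b2[150:]=0
m=b2&(Z>.18)&(Z<.24);rep('arm/hinge',m)
b3=np.zeros_like(box);b3[170:245,290:430]=1
m=b3&(Z>.08)&(Z<.098);rep('guards',m)
m=b3&(Z>.03)&(Z<.042);rep('plate',m)
c=P[b3&(Z>.03)&(Z<.098)][:,:2]*1000
print(cv2.minAreaRect(c.astype(np.float32)))
b4=np.zeros_like(box);b4[222:252,438:468]=1
m=b4&(Z>.012);rep('switch',m)
c4=a['image'].copy()
cv2.imwrite('pics/crop.png',cv2.resize(c4[90:260,280:480],None,fx=4,fy=4)[:600,:800])
K=b['K']
E
```

```text
toast px [189. 221.] xy mm 525.5 386.8 size 87 47 long-axis deg 5.9 z 0.0253
toast px [240. 228.] xy mm 508.7 244.6 size 87 46 long-axis deg 4.5 z 0.0253
toast px [179. 267.] xy mm 399.7 405.7 size 87 47 long-axis deg -7.2 z 0.0252
toast px [233. 269.] xy mm 397.7 261.1 size 87 46 long-axis deg 16.3 z 0.0255
grip 91 [ 0.528 -0.131  0.266] [ 0.549 -0.112  0.282] [ 0.539 -0.12   0.278]
grip px 390.15384615384613 216.27472527472528 [ 0.53809638 -0.12072043  0.279     ]
arm/hinge 362 [ 0.695 -0.294  0.18 ] [ 0.773 -0.226  0.24 ] [ 0.745 -0.264  0.231]
guards 593 [ 0.502 -0.236  0.08 ] [0.629 0.09  0.094] [ 0.593 -0.043  0.088]
plate 3209 [ 0.499 -0.238  0.03 ] [0.63  0.088 0.042] [ 0.572 -0.03   0.036]
((563.0542602539062, -74.24005126953125), (127.57682037353516, 327.9976806640625), 1.1176674365997314)
switch 152 [ 0.476 -0.367  0.012] [0.521 0.032 1.067] [ 0.499 -0.345  0.02 ]
```

View pics/crop.png

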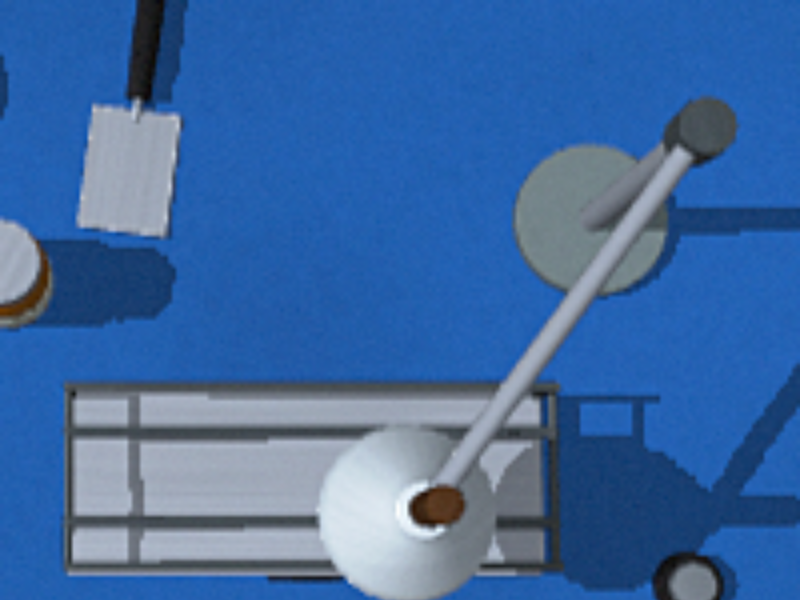

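The crop shows the rack squarely along world y with the shade over its right part, grip top at crop (437,505), hinge cap at (707,125) and switch at (690,580). Moving up and over the grip now.

```bash
python3 -m jog '[[[0,0,-4.4],0],[[0,0,-4.4],0],[[0,0,-4.4],0],[[4.4,-3,0],0],[[4.4,-3,0],0],[[4.4,-3,0],0],[[4.4,-3,0],0],[[4.4,-3,0],0],[[4.4,-3,0],0],[[4.4,-3,0],0],[[4.4,-3,0],0],[[4.4,-3,0],0],[[4.4,-3,0],0],[[0,0,0],0.172],[[0,0,0],0.172],[[0,0,0],0.172],[[0,0,0],0.172],[[0,0,0],0.172],[[0,0,0],0.172]]' 8.5; cat >> h.py <<'E'
def go(tx,ty,tz=None,ang=None):
    """print shift (cm) in tool axes and turn to target; ang = desired tool-y angle deg (mod 180)"""
    s,M=st();d=np.array([tx,ty,s['position'][2] if tz is None else tz])-s['position']
    print('shift cm',(M.T@d*100).round(2),end=' ')
    if ang is not None:
        cur=np.degrees(np.arctan2(M[1,1],M[0,1]));e=(ang-cur+90)%180-90
        print('turn',round(-np.radians(e),3),'q7',s['joints'][6].round(2))
E
python3 - <<'E'
from h import *
import json
a=snap('top');h=ray(a,456.75,121.,.235);print('hinge',h)
r=np.array([.5645,-.0735]);g=np.array([.538,-.1207]);
for p in(r,g):
    d=p-h[:2];print(np.hypot(*d),np.degrees(np.arctan2(d[1],d[0])))
go(.538,-.1207,.31,-125)
E
```

```text
time_s: 2.58
position: [0.5412, -0.1028, 0.3326]
tool_rot: [0.948, -0.318, -0.003, -0.002]
wrist_force: [-0.8, 0.2, -0.2]
grip_width: 0.085
hinge [ 0.75994624 -0.2800524   0.235     ]
0.28436442466657846 133.4174713831318
0.273227597633591 144.32250455806525
2.625 p [ 0.5412 -0.1026  0.3326] x [ 0.795 -0.607 -0.007] y [-0.607 -0.795 -0.001] z [-0.005  0.005 -1.   ] F [-0.1 -0.3  0.7] w 0.08520641779938629
shift cm [0.85 1.64 2.25] turn -0.042 q7 -2.12
```

```bash
python3 -m jog '[[[0.9,1.6,0],0],[[0,0,0],0],[[0,0,3],0],[[0,0,3],0],[[0,0,2.3],0],[[0,0,0],0]]' 8.5; python3 -m jog '[[[0,0,0],0],[[0,0,0],0],[[0,0,0],0],[[0,0,0],0],[[0,0,0],0]]' 2.9 20
python3 - <<'E'
from h import *
snap('scene','s1.png');go(.538,-.1207,.248,-125)
E
```

```text
time_s: 3.38
position: [0.5383, -0.1237, 0.2478]
tool_rot: [0.949, -0.316, -0.002, -0.002]
wrist_force: [0.2, -0.9, 0.5]
grip_width: 0.0851
time_s: 4.0
position: [0.5406, -0.1242, 0.2513]
tool_rot: [0.949, -0.316, 0.001, -0.003]
wrist_force: [-0.4, -0.2, 0.2]
grip_width: 0.0288
4.05 p [ 0.5406 -0.1242  0.2513] x [ 0.801 -0.599 -0.   ] y [-0.599 -0.801 -0.006] z [ 0.003  0.005 -1.   ] F [ 0.4 -0.5 -0.1] w 0.02898813056921471
shift cm [-0.42 -0.13  0.33] turn -0.032 q7 -2.08
```

View pics/s1.png

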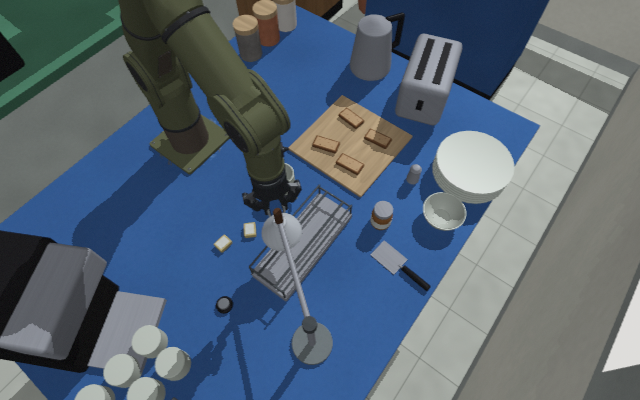

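The scene view shows the gripper down at the grip (278,215), though it is not clear that the fingers straddle it. I'll test with a short arc and look at whether the lamp follows.

```bash
python3 -m jog '[[[-0.2,0,0.2],0],[[0,2.1,0],-0.08],[[0.1,2.1,0],-0.08],[[0.1,2.1,0],-0.08],[[0.1,2.1,0],-0.08],[[0,0,0],0]]'
cat >> h.py <<'E'
H=np.array([.760,-.280])
def arc():
    s,M=st();d=s['position'][:2]-H;print('tcp radius',np.hypot(*d),'phi',np.degrees(np.arctan2(d[1],d[0])),'tool-y ang+90.. tangent err deg',((np.degrees(np.arctan2(M[1,1],M[0,1]))-np.degrees(np.arctan2(d[1],d[0]))-90+90)%180-90),'q',s['joints'].round(2))
E
python3 - <<'E'
from h import *
arc();b=snap('scene');cv2.imwrite('pics/s2.png',cv2.resize(b['image'][130:330,160:400],None,fx=2.5,fy=2.5))
E
```

```text
time_s: 4.8
position: [0.4985, -0.1975, 0.2476]
tool_rot: [0.988, -0.155, 0.0, -0.003]
wrist_force: [0.1, 0.7, -0.5]
grip_width: 0.0286
4.8 p [ 0.4985 -0.1975  0.2476] x [ 0.952 -0.306 -0.   ] y [-0.306 -0.952 -0.006] z [ 0.002  0.006 -1.   ] F [ 0.1  0.7 -0.5] w 0.028624285034151806
tcp radius 0.27422842840714945 phi 162.50134815427498 tool-y ang+90.. tangent err deg -0.32262727840645766 q [ 0.37  0.51 -0.12  1.78  0.07  0.86 -1.66]
```

View pics/s2.png

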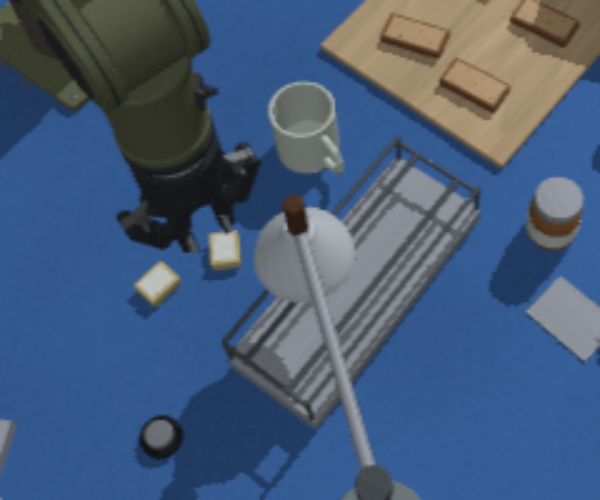

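The lamp did not move, so the fingers missed the rod. I'll check the rod and tool positions in both views.

```bash
python3 - <<'E'
from h import *
s,M=st()
for n,zz in(('top',0),('scene',0)):
    c=snap(n);K=c['K'];Ti=np.linalg.inv(np.array(c['cam_to_world']))
    def pr(p):
        q=Ti@np.append(p,1);q=K@q[:3];return (q[:2]/q[2]).round(1)
    print(n,'tcp',pr(s['position']),'rodtop',pr([.538,-.1207,.279]),'hinge',pr([.76,-.28,.235]),'board?',pr([.51,.245,.026]))
    P=cloud(c);hsv=cv2.cvtColor(c['image'],cv2.COLOR_BGR2HSV)
    m=(hsv[...,0]<20)&(hsv[...,1]>100)&(hsv[...,2]<160)&(P[...,2]>.232)&(P[...,2]<.3)
    m[:150]=0;v,u=np.nonzero(m);q=P[m];print(len(q),'px',u.min(),u.max(),v.min(),v.max(),'3d',q.mean(0).round(3),q.min(0).round(3),q.max(0).round(3))
E
```

```text
4.85 p [ 0.4991 -0.1959  0.2477] x [ 0.952 -0.305  0.   ] y [-0.305 -0.952 -0.007] z [ 0.002  0.007 -1.   ] F [ 0.1  0.1 -0.5] w 0.029268024861984054
top tcp [421.7 235.4] rodtop [390.1 216.3] hinge [456.7 121. ] board? [240.1 227.9]
97 px 383 395 212 220 3d [ 0.539 -0.119  0.273] [ 0.53  -0.131  0.241] [ 0.547 -0.111  0.283]
scene tcp [245.8 228.9] rodtop [276.5 209.8] hinge [308.4 324. ] board? [349.2 162.4]
99 px 274 282 208 223 3d [ 0.544 -0.126  0.265] [ 0.533 -0.133  0.234] [ 0.552 -0.115  0.281]
```

```bash
python3 - <<'E'
import cv2
a=cv2.imread('pics/s1.png')
cv2.imwrite('pics/s1c.png',cv2.resize(a[160:260,220:340],None,fx=6,fy=6,interpolation=cv2.INTER_CUBIC))
E
```

```text
(no output)
```

View pics/s1c.png

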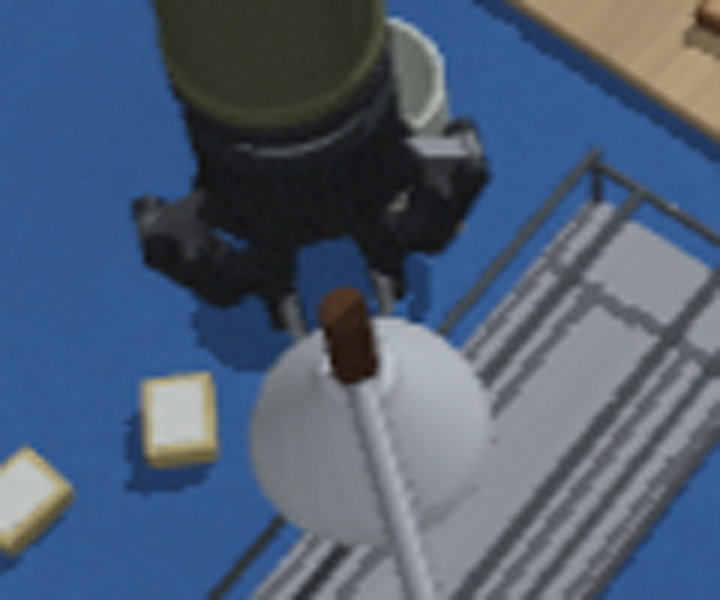

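```bash
python3 - <<'E'
from h import *
s,M=st()
for n in('scene','top'):
    c=snap(n);P=cloud(c)
    q=(P-s['position'])@M
    m=(abs(q[...,0])<.05)&(abs(q[...,1])<.06)&(q[...,2]<.03)&(q[...,2]>-.06)
    v,u=np.nonzero(m);k=q[m]*1000
    o=np.argsort(-k[:,2])[:25]
    print(n,len(k));
    for i in o[::2]:print(u[i],v[i],k[i].round(0))
E
```

```text
4.95 p [ 0.4999 -0.1945  0.2478] x [ 0.953 -0.302  0.   ] y [-0.302 -0.953 -0.008] z [ 0.003  0.007 -1.   ] F [0.2 0.7 0.4] w 0.028991647271433434
scene 69
253 222 [ 11. -18. -34.]
252 222 [ 10. -16. -36.]
239 230 [ 11.  19. -36.]
248 217 [ -6. -15. -37.]
237 229 [  6.  22. -37.]
253 221 [ 11. -19. -38.]
237 228 [  5.  21. -40.]
251 221 [  9. -15. -40.]
240 229 [ 12.  17. -41.]
236 228 [  5.  23. -42.]
240 228 [ 11.  15. -43.]
254 218 [  8. -25. -43.]
253 219 [  9. -21. -45.]
top 8
415 236 [ -9. -20. -33.]
416 236 [ -9. -21. -42.]
417 238 [-12. -18. -45.]
418 238 [-12. -19. -54.]
```

Useful: the depth points put the real fingertips about 34 mm behind the reported TCP, not 8 mm ahead. So they passed just above the rod top. I'll go back, straddle lower and watch the force.

```bash
python3 -m jog '[[[0,0,-3],0],[[0,-2.1,0],0.08],[[0.1,-2.1,0],0.08],[[0,-2.1,0],0.08],[[0,-2.1,0],0.08],[[0,0,0],0]]' 8.5; python3 -c "
from h import *
go(.540,-.1215,.25,-125)"
```

```text
time_s: 5.8
position: [0.5382, -0.1107, 0.2795]
tool_rot: [0.951, -0.31, 0.0, -0.005]
wrist_force: [-0.1, -0.3, -0.2]
grip_width: 0.0851
5.8 p [ 0.5382 -0.1107  0.2795] x [ 0.808 -0.589 -0.003] y [-0.589 -0.808 -0.01 ] z [ 0.004  0.009 -1.   ] F [-0.1 -0.3 -0.2] w 0.08511770251971283
shift cm [0.79 0.8  2.94] turn -0.019 q7 -2.09
```

```bash
python3 -m jog '[[[0.8,0.8,0],0],[[0,0,2.5],0],[[0,0,2.5],0],[[0,0,2],0],[[0,0,0],0]]' 8.5; python3 -m jog '[[[0,0,0],0],[[0,0,0],0],[[0,0,0],0],[[0,0,0],0],[[0,0,0],0]]' 1.5 20
python3 -c "
from h import *
go(.540,-.1215,.21,-125)"
```

```text
time_s: 6.42
position: [0.5385, -0.1312, 0.2081]
tool_rot: [0.95, -0.311, 0.001, -0.002]
wrist_force: [0.1, -0.2, -0.6]
grip_width: 0.085
time_s: 7.05
position: [0.5402, -0.1332, 0.2109]
tool_rot: [0.95, -0.312, 0.004, -0.003]
wrist_force: [1.5, 0.8, -2.4]
grip_width: 0.0214
7.05 p [ 0.5402 -0.1332  0.2109] x [ 0.805 -0.593  0.006] y [-0.593 -0.805 -0.007] z [ 0.009  0.002 -1.   ] F [ 1.5  0.8 -2.4] w 0.021419313967891467
shift cm [-0.71 -0.93  0.09] turn -0.023 q7 -2.07
```

Width 21 mm: the rod is held. Swinging the lamp to the right.

```bash
python3 -m jog '[[[0.1,2.3,0],-0.09],[[0.1,2.3,0],-0.09],[[0.1,2.3,0],-0.09],[[0.1,2.3,0],-0.09],[[0.1,2.3,0],-0.09],[[0,0,0],0]]'
python3 -c "
from h import *
arc()"
```

```text
time_s: 7.8
position: [0.4997, -0.2423, 0.211]
tool_rot: [0.996, -0.085, 0.01, -0.001]
wrist_force: [-0.3, -0.3, -1.5]
grip_width: 0.0214
7.8 p [ 0.4997 -0.2423  0.211 ] x [ 0.985 -0.17   0.02 ] y [-0.17  -0.986 -0.003] z [ 0.02  -0.001 -1.   ] F [-0.3 -0.3 -1.5] w 0.02142948648039508
tcp radius 0.26299147644712184 phi 171.76530302711697 tool-y ang+90.. tangent err deg -1.5325855930429952 q [ 0.49  0.58 -0.19  1.79  0.14  0.77 -1.51]
```

```bash
python3 -m jog '[[[0,2.4,0],-0.09],[[0.1,2.4,0],-0.09],[[0.1,2.4,0],-0.09],[[0.1,2.4,0],-0.09],[[0.1,2.4,0],-0.09],[[0.1,2.4,0],-0.09],[[0.1,2.4,0],-0.09],[[0,0,0],0],[[0,0,0],0]]'
python3 -c "
from h import *
arc()"
```

```text
time_s: 8.93
position: [0.5272, -0.3996, 0.211]
tool_rot: [0.971, 0.237, 0.011, -0.002]
wrist_force: [-1.1, -0.3, 1.7]
grip_width: 0.0214
8.925 p [ 0.5272 -0.3996  0.211 ] x [0.887 0.461 0.021] y [ 0.461 -0.888  0.001] z [ 0.019  0.009 -1.   ] F [-1.1 -0.3  1.7] w 0.021448818337310584
tcp radius 0.26170984099900646 phi -152.79617214812984 tool-y ang+90.. tangent err deg 0.2302747225283781 q [ 0.79  0.74 -0.39  1.44  0.28  1.01 -0.75]
```

```bash
python3 -m jog '[[[0,0,0],0],[[0,0,0],0],[[0,0,0],0],[[0,0,-4],0],[[0,0,-4],0],[[2.3,-4.8,0],0],[[2.3,-4.8,0],0],[[2.3,-4.8,0],0],[[2.3,-4.8,0],0],[[2.3,-4.8,0],0],[[2.3,-4.8,0],0],[[2.3,-4.8,0],0],[[2.3,-4.8,0],0],[[2.3,-4.8,0],0],[[2.3,-4.8,0],0],[[2.3,-4.8,0],0],[[0,0,0],0.188],[[0,0,0],0.188],[[0,0,0],0]]' 8.5
python3 - <<'E'
from h import *
go(.5087,.2446,.2,90+4.5)
c=snap('top','t1.png');toasts(c)
E
```

```text
time_s: 11.3
position: [0.5041, 0.2107, 0.3006]
tool_rot: [0.999, 0.05, 0.012, -0.007]
wrist_force: [-0.3, 0.0, 0.1]
grip_width: 0.0852
11.3 p [0.5041 0.2107 0.3006] x [0.995 0.1   0.025] y [ 0.1   -0.995 -0.012] z [ 0.023  0.014 -1.   ] F [-0.3  0.   0.1] w 0.08515457024328552
shift cm [ 0.54 -3.21 10.11] turn 0.022 q7 -2.14
toast px [233. 269.] xy mm 397.7 261.1 size 87 46 long-axis deg 16.1 z 0.0253
```

View pics/t1.png

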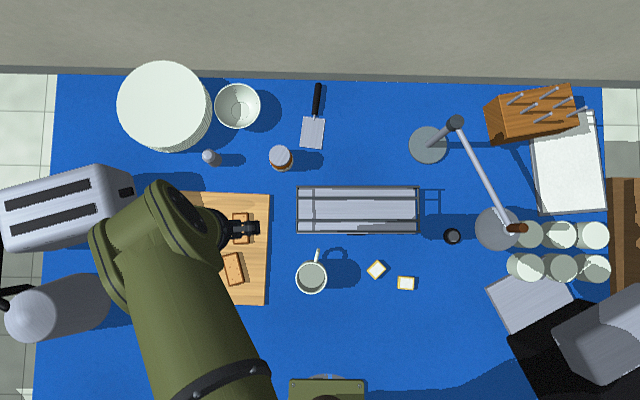

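The top view confirms the lamp is swung right (shade at (496,228)) and the rack is free. Descending on the toast at (240,228).

```bash
python3 -m jog '[[[0.5,-3.2,0],0.02],[[0,0,5],0],[[0,0,5],0],[[0,0,5],0],[[0,0,5],0],[[0,0,4],0],[[0,0,3],0],[[0,0,1],0],[[0,0,0],0]]' 6.6
python3 - <<'E'
from h import *
go(.5087,.2446,-.02,90+4.5)
s,M=st()
c=snap('scene');P=cloud(c)
q=(P-s['position'])@M
m=(abs(q[...,0])<.035)&(abs(q[...,1])<.07)&(q[...,2]>-.1)
hsv=cv2.cvtColor(c['image'],cv2.COLOR_BGR2HSV);m&=(hsv[...,1]<90)
v,u=np.nonzero(m);k=q[m]*1000;o=np.argsort(-k[:,2])[:24]
for i in o[::2]:print(u[i],v[i],k[i].round(0),c['image'][v[i],u[i]],P[v[i],u[i]].round(3))
cv2.imwrite('pics/s3.png',cv2.resize(c['image'][80:200,280:420],None,fx=5,fy=5))
E
```

```text
time_s: 12.48
position: [0.5186, 0.2473, 0.0155]
tool_rot: [0.999, 0.051, 0.015, -0.01]
wrist_force: [-0.2, -0.4, 0.4]
grip_width: 0.0659
12.475 p [0.5186 0.2473 0.0155] x [0.994 0.101 0.032] y [ 0.101 -0.995 -0.018] z [ 0.03   0.021 -0.999] F [-0.2 -0.4  0.4] w 0.06593727056330856
shift cm [-1.12  0.23  3.51] turn 0.023 q7 -2.37
12.475 p [0.5186 0.2473 0.0155] x [0.994 0.101 0.032] y [ 0.101 -0.995 -0.018] z [ 0.03   0.021 -0.999] F [-0.2 -0.4  0.4] w 0.06593727056330856
368 159 [ 33. -56.  11.] [118 149 169] [0.546 0.306 0.006]
349 183 [24. 59. 11.] [124 156 176] [0.549 0.191 0.005]
355 155 [-13. -48.  10.] [124 156 177] [0.501 0.293 0.006]
365 159 [ 24. -50.  10.] [117 148 169] [0.538 0.299 0.007]
358 152 [-10. -63.  10.] [ 81 104 120] [0.502 0.309 0.006]
367 159 [ 30. -53.   9.] [117 147 167] [0.544 0.303 0.008]
366 155 [ 20. -65.   9.] [119 150 172] [0.532 0.314 0.008]
365 154 [ 15. -67.   9.] [125 157 178] [0.527 0.316 0.008]
368 158 [ 31. -58.   9.] [116 147 168] [0.544 0.308 0.009]
358 153 [ -8. -59.   9.] [119 149 171] [0.505 0.305 0.008]
355 157 [ -9. -39.   9.] [118 150 171] [0.506 0.286 0.007]
351 176 [17. 34.  8.] [ 79 102 119] [0.539 0.216 0.007]
```

View pics/s3.png

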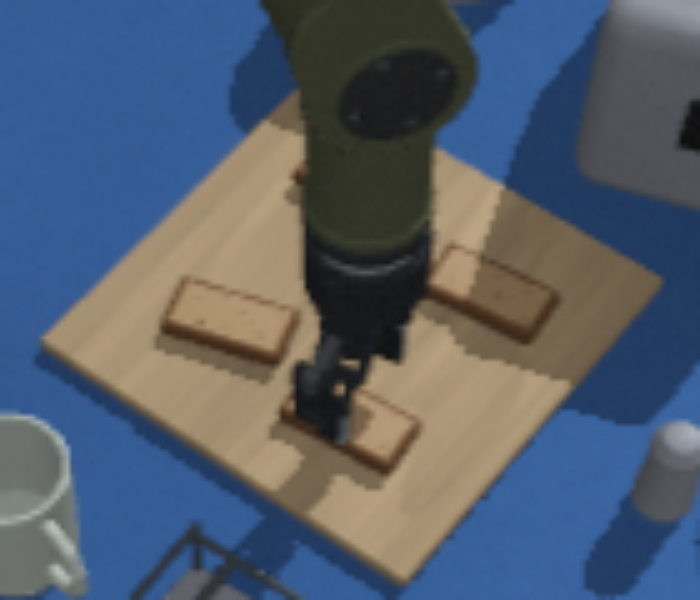

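The crop shows the jaws around the toast with the near tip at about (345,440), still well above the board. Descending further with force checks.

```bash
python3 -m jog '[[[-1.1,0.2,0],0],[[0,0,0.9],0],[[0,0,0.9],0],[[0,0,0.6],0],[[0,0,0],0]]' 6.6; python3 -c "
from h import *
go(.5087,.2446,-.02,94.5)
s,M=st()
c=snap('scene');P=cloud(c)
hsv=cv2.cvtColor(c['image'],cv2.COLOR_BGR2HSV)
q=(P-s['position'])@M
m=(abs(q[...,0])<.03)&(abs(q[...,1])<.06)&(q[...,2]>-.12)&(hsv[...,1]<60)
v,u=np.nonzero(m);k=q[m]*1000;o=np.argsort(-k[:,2])[:16]
for i in o[::2]:print(u[i],v[i],k[i].round(0),P[v[i],u[i]].round(3))
"
```

```text
time_s: 13.15
position: [0.5101, 0.2458, -0.007]
tool_rot: [0.998, 0.051, 0.018, -0.011]
wrist_force: [-0.1, 0.6, 0.4]
grip_width: 0.0658
13.15 p [ 0.5101  0.2458 -0.007 ] x [0.994 0.101 0.037] y [ 0.102 -0.995 -0.02 ] z [ 0.035  0.024 -0.999] F [-0.1  0.6  0.4] w 0.0658345943536257
shift cm [-0.2   0.13  1.29] turn 0.024 q7 -2.39
13.15 p [ 0.5101  0.2458 -0.007 ] x [0.994 0.101 0.037] y [ 0.102 -0.995 -0.02 ] z [ 0.035  0.024 -0.999] F [-0.1  0.6  0.4] w 0.0658345943536257
345 171 [  6.  37. -35.] [0.519 0.209 0.027]
352 153 [ -8. -34. -39.] [0.498 0.278 0.032]
347 169 [ 10.  31. -42.] [0.522 0.215 0.034]
344 171 [  6.  44. -43.] [0.519 0.202 0.035]
341 169 [ -6.  42. -44.] [0.507 0.202 0.036]
356 154 [  8. -33. -45.] [0.513 0.279 0.039]
346 170 [ 11.  39. -46.] [0.523 0.207 0.039]
355 153 [  4. -34. -47.] [0.509 0.278 0.041]
```

```bash
python3 -m jog '[[[-0.1,0.1,0.6],0],[[0,0,0.5],0],[[0,0,0.2],0]]' 6.6;  python3 -m jog '[[[0,0,0],0],[[0,0,0],0],[[0,0,0],0],[[0,0,0],0],[[0,0,0],0]]' 3.8 30
```

```text
time_s: 13.58
position: [0.5101, 0.2452, -0.0205]
tool_rot: [0.998, 0.051, 0.019, -0.011]
wrist_force: [0.6, -0.3, 0.3]
grip_width: 0.0663
time_s: 14.2
position: [0.5102, 0.2448, -0.02]
tool_rot: [0.998, 0.051, 0.019, -0.011]
wrist_force: [0.6, 0.7, 0.4]
grip_width: 0.0455
```

Toast held (45.5 mm). Lifting it and carrying it to the far right slot.

```bash
python3 -m jog '[[[0,0,-4],0],[[0,0,-5],0],[[0,0,-5],0],[[0.5,4.3,0],0],[[0.5,4.3,0],0],[[0.5,4.3,0],0.08],[[0.3,4.3,0],0],[[0.1,4.3,0],0],[[0,4.3,0],0],[[0,4.3,0],0],[[0,4.3,0],0],[[0,4.3,0],0],[[0,4.3,0],0],[[0,0,0],0],[[0,0,0],0]]' - 40; python3 - <<'E'
from h import *
go(.5645,-.1815,.07,91)
c=snap('top')
P=cloud(c);m=np.zeros(P.shape[:2],bool);m[170:245,290:430]=1
hsv=cv2.cvtColor(c['image'],cv2.COLOR_BGR2HSV)
# re-measure rack: guards top z .09 bright extents
q=P[m&(P[...,2]>.03)&(P[...,2]<.096)&(hsv[...,1]<90)][:,:2]*1000
q=q[q[:,1]>-120];print(q.min(0),q.max(0))
E
```

```text
time_s: 16.08
position: [0.5462, -0.1974, 0.1123]
tool_rot: [1.0, 0.011, 0.02, -0.013]
wrist_force: [-0.4, 0.3, 0.5]
grip_width: 0.0452
16.075 p [ 0.5462 -0.1974  0.1123] x [0.999 0.021 0.039] y [ 0.022 -0.999 -0.026] z [ 0.039  0.027 -0.999] F [-0.4  0.3  0.5] w 0.045200648306835685
shift cm [ 1.69 -1.43  4.34] turn 0.005 q7 -1.65
[ 498.94363442 -119.98156793] [627.36782014  90.50452586]
```

```bash
python3 -m jog '[[[1.8,-1.4,0],0],[[0,0,0],0],[[0,0,2],0],[[0,0,2],0],[[0,0,1],0],[[0,0,0],0]]'; python3 - <<'E'
from h import *
go(.566,-.1815,.05,91)
E
```

```text
time_s: 16.88
position: [0.5697, -0.1736, 0.0634]
tool_rot: [1.0, 0.016, 0.021, -0.014]
wrist_force: [-0.7, -0.0, 0.3]
grip_width: 0.0453
16.875 p [ 0.5697 -0.1736  0.0634] x [0.999 0.032 0.042] y [ 0.033 -0.999 -0.027] z [ 0.041  0.029 -0.999] F [-0.7 -0.   0.3] w 0.04525234228767474
shift cm [-0.45  0.81  1.3 ] turn 0.016 q7 -1.71
```

```bash
python3 -m jog '[[[-0.4,0.8,0],0.016],[[0,0,0.5],0],[[0,0,0.5],0],[[0,0,0.2],0],[[0,0,0],0]]'; python3 - <<'E'
from h import *
go(.566,-.1815,.048,91)
E
```

```text
time_s: 17.5
position: [0.5672, -0.1826, 0.0519]
tool_rot: [1.0, 0.007, 0.022, -0.014]
wrist_force: [0.1, 0.2, -0.2]
grip_width: 0.0448
17.5 p [ 0.5672 -0.1826  0.0519] x [0.999 0.014 0.044] y [ 0.015 -1.    -0.027] z [ 0.043  0.028 -0.999] F [ 0.1  0.2 -0.2] w 0.04484067467254078
shift cm [-0.13 -0.11  0.38] turn -0.002 q7 -1.72
```

```bash
python3 -m jog '[[[0,0,0.3],0],[[0,0,0.1],0],[[0,0,0],0]]'; python3 -m jog '[[[0,0,0],0],[[0,0,0],0],[[0,0,0],0],[[0,0,-3],0],[[0,0,-4],0],[[0,0,-4],0],[[0,0,-4],0],[[-0.5,-4,-3],0],[[-0.5,-4,0],0],[[-0.5,-4,0],0],[[-0.5,-4,0],0],[[-0.5,-4,0],0],[[-0.5,-4,0],0],[[-0.5,-4,0],0],[[-0.5,-4,0],0],[[0,-4,0],0],[[0,-4,0],0],[[0,0,0],0]]' 6; python3 - <<'E'
from h import *
go(.5255,.3868,.05,95.9)
c=snap('top','t2.png');toasts(c,.094,(290,180,430,240));toasts(c)
E
```

```text
time_s: 17.88
position: [0.5674, -0.1824, 0.0479]
tool_rot: [1.0, 0.008, 0.022, -0.014]
wrist_force: [-0.9, 0.2, 1.0]
grip_width: 0.0451
time_s: 20.12
position: [0.5131, 0.224, 0.2436]
tool_rot: [1.0, 0.006, 0.024, -0.014]
wrist_force: [-0.6, -0.7, -0.3]
grip_width: 0.0598
20.125 p [0.5131 0.224  0.2436] x [0.999 0.012 0.048] y [ 0.014 -0.999 -0.029] z [ 0.048  0.029 -0.998] F [-0.6 -0.7 -0.3] w 0.05982348864429142
shift cm [  0.5  -15.71  19.87] turn -0.089 q7 -2.35
toast px [400. 209.] xy mm 566.6 -183.0 size 84 44 long-axis deg 1.1 z 0.0938
toast px [235. 266.] xy mm 401.0 249.9 size 87 36 long-axis deg 28.6 z 0.0255
```

View pics/t2.png

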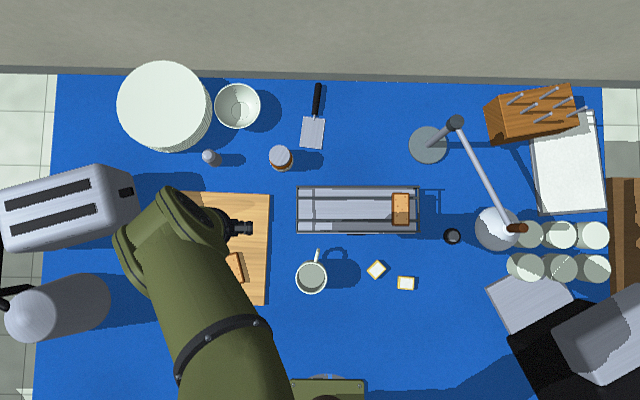

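The first piece lies well at (400,209): (0.567,-0.183), 1° off square. Joint 7 is nearing its limit on the left side, so I'll make a half turn now.

```bash
python3 -m jog '[[[0,0,0],-0.188],[[0,0,0],-0.188],[[0,0,0],-0.188],[[0,0,0],-0.188],[[0,0,0],-0.188],[[0,0,0],-0.188],[[0,0,0],-0.188],[[0,0,0],-0.188],[[0,0,0],-0.188],[[0,0,0],-0.188],[[0,0,0],-0.188],[[0,0,0],-0.188],[[0,0,0],-0.188],[[0,0,0],-0.188],[[0,0,0],-0.188],[[0,0,0],-0.188],[[0,0,0],-0.188],[[0,0,0],0]]' 6.6; python3 - <<'E'
from h import *
go(.5255,.3868,.05,95.9)
E
```

```text
time_s: 22.42
position: [0.5187, 0.1779, 0.2364]
tool_rot: [-0.026, 0.999, -0.007, 0.022]
wrist_force: [-0.3, 0.4, -0.4]
grip_width: 0.066
22.425 p [0.5187 0.1779 0.2364] x [-0.998 -0.051 -0.043] y [-0.051  0.999 -0.015] z [ 0.044 -0.013 -0.999] F [-0.3  0.4 -0.4] w 0.0659987538598881
shift cm [-0.95 21.11 18.38] turn -0.052 q7 0.34
```

```bash
python3 -m jog '[[[-0.2,4.2,0],-0.05],[[-0.2,4.2,0],0],[[-0.2,4.2,0],0],[[-0.2,4.2,0],0],[[-0.2,4.2,0],0],[[0,0,0],0],[[0,0,5],0],[[0,0,5],0],[[0,0,5],0],[[0,0,3],0],[[0,0,0],0]]' 6.6; python3 - <<'E'
from h import *
go(.5268,.3865,-.0205,95.9)
E
```

```text
time_s: 23.8
position: [0.5301, 0.3714, 0.0457]
tool_rot: [-0.023, 0.999, -0.016, 0.025]
wrist_force: [-0.1, -0.0, -0.1]
grip_width: 0.0661
23.8 p [0.5301 0.3714 0.0457] x [-0.998 -0.046 -0.05 ] y [-0.045  0.998 -0.033] z [ 0.051 -0.031 -0.998] F [-0.1 -0.  -0.1] w 0.06612325695154464
shift cm [0.59 1.74 6.55] turn -0.058 q7 0.02
```

```bash
python3 -m jog '[[[0.5,1.6,0],-0.058],[[0,0,0],0],[[0,0,2.2],0],[[0,0,1.6],0],[[0,0,0],0]]' 6.6; python3 - <<'E'
from h import *
go(.5275,.3855,-.0205,95.9)
E
```

```text
time_s: 24.42
position: [0.5308, 0.3824, 0.0085]
tool_rot: [-0.047, 0.998, -0.017, 0.027]
wrist_force: [-0.2, -0.5, 0.3]
grip_width: 0.0661
24.425 p [0.5308 0.3824 0.0085] x [-0.994 -0.094 -0.053] y [-0.092  0.995 -0.037] z [ 0.056 -0.032 -0.998] F [-0.2 -0.5  0.3] w 0.06614599660834605
shift cm [0.45 0.45 2.87] turn -0.011 q7 0.03
```

```bash
python3 -m jog '[[[0.5,0.5,0],0],[[0,0,1],0],[[0,0,1],0],[[0,0,0.6],0],[[0,0,0.2],0],[[0,0,0],0]]' 6.6; python3 -m jog '[[[0,0,0],0],[[0,0,0],0],[[0,0,0],0],[[0,0,0],0],[[0,0,0],0]]' 3.8 40; python3 - <<'E'
from h import *
go(.5275,.3855,-.0205,95.9)
E
```

```text
time_s: 25.18
position: [0.5266, 0.3866, -0.0218]
tool_rot: [-0.046, 0.998, -0.017, 0.027]
wrist_force: [0.0, 0.2, 0.2]
grip_width: 0.0662
time_s: 25.8
position: [0.5269, 0.3898, -0.0195]
tool_rot: [-0.046, 0.998, -0.014, 0.028]
wrist_force: [0.2, 0.1, 0.6]
grip_width: 0.045
25.8 p [ 0.5269  0.3898 -0.0195] x [-0.994 -0.093 -0.055] y [-0.092  0.995 -0.03 ] z [ 0.058 -0.025 -0.998] F [0.2 0.1 0.6] w 0.045001950909359933
shift cm [-0.01 -0.43  0.12] turn -0.011 q7 -0.0
```

```bash
python3 -m jog '[[[0,0,-4],0],[[0,0,-5],0],[[0,0,-5],0],[[0,-4.3,0],0],[[0,-4.3,0],0.075],[[0,-4.3,0],0],[[-0.3,-4.3,0],0],[[-0.3,-4.3,0],0],[[-0.3,-4.3,0],0],[[-0.3,-4.3,0],0],[[-0.3,-4.3,0],0],[[-0.3,-4.3,0],0],[[-0.3,-4.3,0],0],[[-0.3,-4.3,0],0],[[0,0,0],0],[[0,0,0],0]]'; python3 - <<'E'
from h import *
go(.566,-.110,.062,91)
E
```

```text
time_s: 27.8
position: [0.5552, -0.0974, 0.1373]
tool_rot: [-0.007, 0.999, -0.016, 0.027]
wrist_force: [0.1, -0.1, -0.1]
grip_width: 0.0447
27.8 p [ 0.5552 -0.0974  0.1373] x [-0.998 -0.014 -0.053] y [-0.012  0.999 -0.032] z [ 0.054 -0.032 -0.998] F [ 0.1 -0.1 -0.1] w 0.044656449322461975
shift cm [-0.66 -1.03  7.61] turn -0.005 q7 0.68
```

```bash
python3 -m jog '[[[-0.6,-1,0],0],[[0,0,0],0],[[0,0,3],0],[[0,0,2.6],0],[[0,0,1],0],[[0,0,0],0]]'; python3 - <<'E'
from h import *
go(.566,-.110,.048,91)
E
```

```text
time_s: 28.55
position: [0.5672, -0.1048, 0.072]
tool_rot: [-0.01, 0.999, -0.015, 0.028]
wrist_force: [-0.1, -0.9, 0.5]
grip_width: 0.0449
28.55 p [ 0.5672 -0.1048  0.072 ] x [-0.998 -0.021 -0.056] y [-0.02   0.999 -0.031] z [ 0.057 -0.029 -0.998] F [-0.1 -0.9  0.5] w 0.04491377330171602
shift cm [ 0.27 -0.44  2.4 ] turn 0.002 q7 0.62
```

```bash
python3 -m jog '[[[0.2,-0.4,0],0],[[0,0,1],0],[[0.1,0,0.7],0],[[0,0,0.4],0],[[0,0,0.1],0],[[0,0,0],0]]'; python3 - <<'E'
from h import *
go(.566,-.110,.048,91)
E
```

```text
time_s: 29.3
position: [0.5668, -0.1094, 0.0507]
tool_rot: [-0.01, 0.999, -0.015, 0.03]
wrist_force: [0.3, -0.2, -0.0]
grip_width: 0.045
29.3 p [ 0.5668 -0.1094  0.0507] x [-0.998 -0.021 -0.06 ] y [-0.019  0.999 -0.031] z [ 0.06  -0.029 -0.998] F [ 0.3 -0.2 -0. ] w 0.04501345388585149
shift cm [ 0.1  -0.05  0.26] turn 0.002 q7 0.6
```

```bash
python3 -m jog '[[[0,0,0.2],0],[[0,0,0.1],0],[[0,0,0],0]]'; python3 -m jog '[[[0,0,0],0],[[0,0,0],0],[[0,0,0],0],[[0,0,-3],0],[[0,0,-4],0],[[0,0,-4],0],[[0,0,-4],0],[[0,0,-3],0],[[0.9,4,0],0],[[0.9,4,0],0],[[0.9,4,0],0],[[0.9,4,0],0],[[0.9,4,0],0],[[0,0,0],0]]' 6; python3 - <<'E'
from h import *
c=snap('top');toasts(c,.094,(290,180,430,240));toasts(c)
go(.3977+.002,.2611,.02,90+16.3)
E
```

```text
time_s: 29.68
position: [0.5672, -0.1094, 0.0484]
tool_rot: [-0.01, 0.999, -0.015, 0.03]
wrist_force: [-0.2, -0.2, 0.8]
grip_width: 0.0452
time_s: 31.42
position: [0.5065, 0.101, 0.2245]
tool_rot: [-0.009, 0.999, -0.014, 0.031]
wrist_force: [0.4, -0.4, 0.5]
grip_width: 0.0599
toast px [372. 208.] xy mm 567.5 -107.9 size 83 44 long-axis deg 0.6 z 0.0935
toast px [400. 209.] xy mm 566.6 -183.0 size 84 45 long-axis deg 1.1 z 0.0938
toast px [164. 271.] xy mm 389.6 448.4 size 88 47 long-axis deg -7.5 z 0.0252
31.475 p [0.507  0.0987 0.2241] x [-0.998 -0.016 -0.061] y [-0.014  0.999 -0.031] z [ 0.062 -0.03  -0.998] F [-0.1  0.6  0. ] w 0.06010114865966169
shift cm [11.7  17.01 19.21] turn -0.27 q7 0.39
```

Both placed pieces are square, at y=-0.183 and -0.108. The fourth toast has been knocked about 4 cm, to (0.390,0.448), so I'll fetch that one next from its new pose.

```bash
python3 -m jog '[[[1.2,4.1,0],0],[[1.2,4.1,0],0],[[1.2,4.1,0],0],[[1.2,4.1,0],0],[[1.2,4.1,0],0],[[1.2,4.1,0],0],[[1.2,4.1,0],0],[[1.2,4.1,0],0.145],[[1.2,4.1,0],0],[[0,0,4],0],[[0,0,4],0],[[0,0,4],0],[[0,0,0],0]]' 6.6; python3 - <<'E'
from h import *
go(.392,.447,.02,82.5)
E
```

```text
time_s: 33.1
position: [0.4257, 0.4552, 0.0756]
tool_rot: [0.085, 0.996, -0.02, 0.034]
wrist_force: [0.8, -0.0, -0.2]
grip_width: 0.0662
33.1 p [0.4257 0.4552 0.0756] x [-0.983  0.168 -0.07 ] y [ 0.17   0.985 -0.035] z [ 0.063 -0.046 -0.997] F [ 0.8 -0.  -0.2] w 0.06620583193731334
shift cm [ 3.57 -1.19  5.37] turn -0.04 q7 -0.38
```

```bash
python3 -m jog '[[[3.5,-1.1,0],-0.04],[[0,0,0],0],[[0,0,2],0],[[0,0,2],0],[[0,0,1.5],0],[[0,0,0],0]]' 6.6; python3 - <<'E'
from h import *
go(.392,.447,-.0205,82.5)
E
```

```text
time_s: 33.85
position: [0.3989, 0.4481, 0.0187]
tool_rot: [0.069, 0.997, -0.019, 0.036]
wrist_force: [-0.3, -0.9, -0.1]
grip_width: 0.0657
33.85 p [0.3989 0.4481 0.0187] x [-0.988  0.137 -0.073] y [ 0.14   0.99  -0.032] z [ 0.068 -0.042 -0.997] F [-0.3 -0.9 -0.1] w 0.06567531055362923
shift cm [ 0.95 -0.08  3.86] turn -0.009 q7 -0.5
```

```bash
python3 -m jog '[[[0.9,0,0],0],[[0,0,1.2],0],[[0.1,0,1.2],0],[[0.1,0,1],0],[[0.1,0,0.4],0],[[0,0,0],0]]' 6.6; python3 - <<'E'
from h import *
go(.392,.447,-.0205,82.5)
E
```

```text
time_s: 34.6
position: [0.3886, 0.449, -0.0225]
tool_rot: [0.069, 0.997, -0.018, 0.035]
wrist_force: [-0.2, -0.4, -0.4]
grip_width: 0.066
34.6 p [ 0.3886  0.449  -0.0225] x [-0.988  0.137 -0.073] y [ 0.139  0.99  -0.031] z [ 0.068 -0.041 -0.997] F [-0.2 -0.4 -0.4] w 0.06601150155298018
shift cm [-0.37 -0.16 -0.17] turn -0.009 q7 -0.58
```

```bash
python3 -m jog '[[[0,0,0],0],[[0,0,0],0],[[0,0,0],0],[[0,0,0],0],[[0,0,0],0]]' 3.8 40; python3 -m jog '[[[0,0,-4],0],[[0,0,-5],0],[[0,0,-5],0],[[-1.2,-4.3,0],0],[[-1.2,-4.3,0],-0.13],[[-1.6,-4.3,0],0],[[-1.6,-4.3,0],0],[[-1.6,-4.3,0],0],[[-1.6,-4.3,0],0],[[-1.6,-4.3,0],0],[[-1.6,-4.3,0],0],[[-1.6,-4.3,0],0],[[-1.6,-4.3,0],0],[[-1.6,-4.3,0],0],[[0,0,0],0],[[0,0,0],0]]'; python3 - <<'E'
from h import *
go(.5635,-.036,.062,91)
E
```

```text
time_s: 35.22
position: [0.3895, 0.4538, -0.0195]
tool_rot: [0.069, 0.997, -0.013, 0.036]
wrist_force: [-0.2, -0.3, -1.0]
grip_width: 0.0451
time_s: 37.22
position: [0.5354, -0.0348, 0.1488]
tool_rot: [0.002, 0.999, -0.018, 0.033]
wrist_force: [0.2, 1.3, 0.3]
grip_width: 0.0451
37.225 p [ 0.5354 -0.0348  0.1488] x [-0.998  0.003 -0.066] y [ 0.006  0.999 -0.036] z [ 0.066 -0.036 -0.997] F [0.2 1.3 0.3] w 0.0450752427608303
shift cm [-2.23  0.21  8.85] turn -0.023 q7 0.54
```

```bash
python3 -m jog '[[[-2.4,0,0],-0.02],[[0,0,0],0],[[0,0,3.5],0],[[0,0,2.5],0],[[0,0,1.4],0],[[0,0,0],0]]'; python3 - <<'E'
from h import *
go(.5635,-.037,.048,91)
E
```

```text
time_s: 37.98
position: [0.5607, -0.0303, 0.0756]
tool_rot: [-0.014, 0.999, -0.017, 0.032]
wrist_force: [-0.2, -0.1, 0.5]
grip_width: 0.045
37.975 p [ 0.5607 -0.0303  0.0756] x [-0.998 -0.03  -0.063] y [-0.027  0.999 -0.036] z [ 0.064 -0.034 -0.997] F [-0.2 -0.1  0.5] w 0.04495098766151806
shift cm [-0.08 -0.58  2.8 ] turn 0.01 q7 0.49
```

```bash
python3 -m jog '[[[0,-0.6,0],0.01],[[0,0,1],0],[[0,0,1],0],[[0,0,0.5],0],[[0,0,0.2],0],[[0,0,0],0]]'; python3 - <<'E'
from h import *
go(.5635,-.037,.048,91)
E
```

```text
time_s: 38.72
position: [0.5638, -0.0371, 0.0492]
tool_rot: [-0.009, 0.999, -0.017, 0.034]
wrist_force: [0.5, -0.6, -0.7]
grip_width: 0.0451
38.725 p [ 0.5638 -0.0371  0.0492] x [-0.998 -0.019 -0.067] y [-0.016  0.999 -0.035] z [ 0.067 -0.033 -0.997] F [ 0.5 -0.6 -0.7] w 0.045050492309674124
shift cm [0.04 0.02 0.11] turn -0.001 q7 0.45
```

Releasing, then moving toward the last toast while keeping it in view.

```bash
python3 -m jog '[[[0,0,0.1],0],[[0,0,0],0]]'; python3 -m jog '[[[0,0,0],0],[[0,0,0],0],[[0,0,0],0],[[0,0,-3],0],[[0,0,-4],0],[[0,0,-4],0],[[0,0,-4],0],[[0,0,-3],0],[[0,3.5,0],-0.13],[[0,3.5,0],-0.13],[[0,0,0],0]]' 6; python3 - <<'E'
from h import *
c=snap('top','t3.png');toasts(c,.094,(290,180,430,240));toasts(c)
go(.3977+.001,.2611,.02,90+16.3)
E
```

```text
time_s: 38.98
position: [0.5641, -0.0369, 0.0485]
tool_rot: [-0.009, 0.999, -0.017, 0.034]
wrist_force: [0.5, -0.2, -0.5]
grip_width: 0.0449
time_s: 40.35
position: [0.5456, 0.0401, 0.2316]
tool_rot: [-0.142, 0.989, -0.022, 0.032]
wrist_force: [0.1, -0.4, -0.6]
grip_width: 0.0599
toast px [346. 198.] xy mm 588.4 -35.9 size 42 39 long-axis deg -89.3 z 0.0935
toast px [372. 207.] xy mm 566.4 -107.8 size 86 44 long-axis deg 0.4 z 0.0938
toast px [400. 209.] xy mm 566.8 -183.5 size 84 44 long-axis deg 0.3 z 0.0938
toast px [233. 269.] xy mm 397.7 261.0 size 87 46 long-axis deg 16.3 z 0.0254
40.4 p [0.5459 0.0381 0.2312] x [-0.959 -0.278 -0.056] y [-0.275  0.96  -0.053] z [ 0.068 -0.036 -0.997] F [-0.2 -0.3  1. ] w 0.06009239469101139
shift cm [ 9.09 26.59 19.26] turn -0.005 q7 0.82
```

View pics/t3.png

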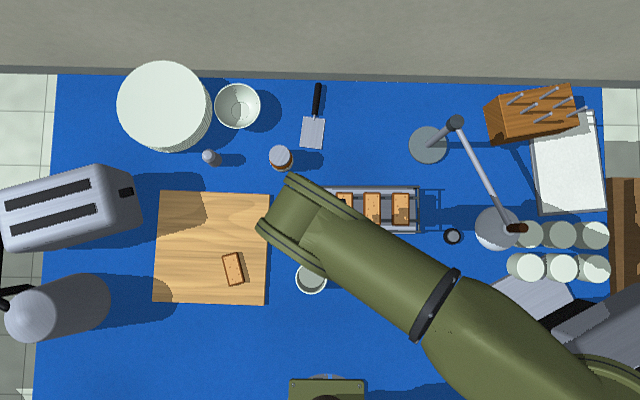

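The last toast is undisturbed at (233,269) and three pieces are on the rack. Now going to it.

```bash
python3 -m jog '[[[1.5,4.4,0],0],[[1.5,4.4,0],0],[[1.5,4.4,0],0],[[1.5,4.4,0],0],[[1.5,4.4,0],0],[[1.5,4.4,0],0],[[0,0,0],0],[[0,0,4],0],[[0,0,4],0],[[0,0,4],0],[[0,0,3],0],[[0,0,0],0]]' 6.6; python3 - <<'E'
from h import *
go(.400,.2595,.02,90+16.3)
E
```

```text
time_s: 41.9
position: [0.4081, 0.2518, 0.0553]
tool_rot: [-0.119, 0.992, -0.028, 0.034]
wrist_force: [-1.3, 0.6, 0.8]
grip_width: 0.0663
41.9 p [0.4081 0.2518 0.0553] x [-0.969 -0.238 -0.06 ] y [-0.234  0.97  -0.064] z [ 0.073 -0.048 -0.996] F [-1.3  0.6  0.8] w 0.06625411181872874
shift cm [0.82 1.16 3.42] turn -0.048 q7 -0.16
```

```bash
python3 -m jog '[[[0.8,1,0],-0.048],[[0,0,0],0],[[0.2,0,1.7],0],[[0.2,0,1.6],0],[[0,0,0],0]]' 6.6; python3 - <<'E'
from h import *
go(.400,.2595,-.0205,90+16.3)
E
```

```text
time_s: 42.52
position: [0.3992, 0.2598, 0.0256]
tool_rot: [-0.143, 0.989, -0.027, 0.037]
wrist_force: [-0.4, -0.7, 0.3]
grip_width: 0.0661
42.525 p [0.3992 0.2598 0.0256] x [-0.956 -0.285 -0.066] y [-0.281  0.957 -0.064] z [ 0.081 -0.042 -0.996] F [-0.4 -0.7  0.3] w 0.06607611467901865
shift cm [0.24 0.25 4.6 ] turn 0.001 q7 -0.24
```

```bash
python3 -m jog '[[[0.1,0.1,1.2],0],[[0.1,0.1,1.2],0],[[0.1,0,1.2],0],[[0.1,0,0.6],0],[[0,0,0.2],0],[[0,0,0],0]]' 6.6; python3 -m jog '[[[0,0,0],0],[[0,0,0],0],[[0,0,0],0],[[0,0,0],0],[[0,0,0],0]]' 3.8 40; python3 - <<'E'
from h import *
go(.400,.2595,-.0205,90+16.3)
E
```

```text
time_s: 43.28
position: [0.4005, 0.2611, -0.0178]
tool_rot: [-0.143, 0.989, -0.025, 0.04]
wrist_force: [0.3, 0.1, 1.3]
grip_width: 0.066
time_s: 43.9
position: [0.401, 0.2615, -0.0168]
tool_rot: [-0.143, 0.989, -0.025, 0.041]
wrist_force: [-0.6, -0.7, -0.5]
grip_width: 0.0451
43.9 p [ 0.401   0.2615 -0.0168] x [-0.956 -0.285 -0.074] y [-0.281  0.958 -0.06 ] z [ 0.088 -0.037 -0.995] F [-0.6 -0.7 -0.5] w 0.04510465180172282
shift cm [ 0.18 -0.14  0.37] turn 0.0 q7 -0.35
```

```bash
python3 -m jog '[[[0,0,-4],0],[[0,0,-5],0],[[0,0,-5],0],[[-1.6,-4.4,0],0],[[-1.6,-4.4,0],0],[[-1.6,-4.4,0],0],[[-1.6,-4.4,0],0],[[-1.6,-4.4,0],0],[[-1.6,-4.4,0],0],[[0,0,0],0.134],[[0,0,0],0.134],[[0,0,0],0]]'; python3 - <<'E'
from h import *
go(.5675,.035,.062,91)
E
```

```text
time_s: 45.4
position: [0.5595, 0.0339, 0.1493]
tool_rot: [-0.007, 0.999, -0.019, 0.043]
wrist_force: [-0.1, -1.1, -0.4]
grip_width: 0.0445
45.4 p [0.5595 0.0339 0.1493] x [-0.996 -0.015 -0.086] y [-0.012  0.999 -0.038] z [ 0.086 -0.037 -0.996] F [-0.1 -1.1 -0.4] w 0.04454670610498401
shift cm [-0.05  0.44  8.75] turn -0.006 q7 0.5
```

```bash
python3 -m jog '[[[0,0.2,3.5],0],[[0,0,3],0],[[0,0,1.2],0],[[0,0,0],0]]'; python3 - <<'E'
from h import *
go(.5675,.035,.052,91)
E
```

```text
time_s: 45.9
position: [0.5665, 0.0344, 0.0714]
tool_rot: [-0.012, 0.999, -0.018, 0.044]
wrist_force: [-0.2, 0.0, -0.5]
grip_width: 0.0446
45.9 p [0.5665 0.0344 0.0714] x [-0.996 -0.026 -0.087] y [-0.023  0.999 -0.038] z [ 0.088 -0.036 -0.996] F [-0.2  0.  -0.5] w 0.044616159559161914
shift cm [0.07 0.13 1.94] turn 0.005 q7 0.38
```

```bash
python3 -m jog '[[[0,0.1,1],0],[[0,0,0.5],0],[[0,0,0.3],0],[[0,0,0],0]]'; python3 - <<'E'
from h import *
go(.5675,.035,.052,91)
E
```

```text
time_s: 46.4
position: [0.5695, 0.0356, 0.0546]
tool_rot: [-0.013, 0.999, -0.018, 0.045]
wrist_force: [-0.0, 0.0, 0.1]
grip_width: 0.0445
46.4 p [0.5695 0.0356 0.0546] x [-0.996 -0.027 -0.09 ] y [-0.024  0.999 -0.037] z [ 0.091 -0.035 -0.995] F [-0.   0.   0.1] w 0.04451546200416541
shift cm [ 0.23 -0.04  0.24] turn 0.006 q7 0.34
```

```bash
python3 -m jog '[[[0.2,0,0.2],0],[[0,0,0.1],0],[[0,0,0],0]]'; python3 -m jog '[[[0,0,0],0],[[0,0,0],0],[[0,0,0],0],[[0,0,-3],0],[[0,0,-4],0],[[0,0,-4],0],[[0,0,-4],0],[[0,0,-4],0],[[0,0,-4],0],[[5,0,0],0],[[5,0,0],0],[[5,0,0],0],[[0,0,0],0]]' 6; python3 - <<'E'
from h import *
st()
c=snap('top');toasts(c,.094,(290,180,430,240));cv2.imwrite('pics/t4.png',c['image'][60:300,150:560])
m=cloud(c)[...,2]
P=cloud(c);hsv=cv2.cvtColor(c['image'],cv2.COLOR_BGR2HSV)
k=(hsv[...,0]<20)&(hsv[...,1]>100)&(hsv[...,2]<160)&(P[...,2]>.262)&(P[...,2]<.3);k[:150]=0;k[:,:470]=0
v,u=np.nonzero(k);print(u.mean(),v.mean(),ray(c,u.mean(),v.mean(),.279))
E
```

```text
time_s: 46.78
position: [0.5678, 0.0354, 0.0518]
tool_rot: [-0.013, 0.999, -0.018, 0.046]
wrist_force: [0.1, 0.4, 1.7]
grip_width: 0.0449
time_s: 48.4
position: [0.3922, 0.0401, 0.2737]
tool_rot: [-0.013, 0.999, -0.019, 0.046]
wrist_force: [0.3, -0.7, 0.3]
grip_width: 0.0599
48.4 p [0.3922 0.0401 0.2737] x [-0.995 -0.028 -0.092] y [-0.025  0.999 -0.038] z [ 0.092 -0.036 -0.995] F [ 0.3 -0.7  0.3] w 0.05994649416299286
toast px [316. 208.] xy mm 564.8 36.6 size 83 42 long-axis deg 1.1 z 0.0937
toast px [344. 208.] xy mm 566.1 -35.0 size 83 44 long-axis deg 0.7 z 0.0937
toast px [372. 209.] xy mm 567.5 -107.9 size 84 44 long-axis deg 0.6 z 0.0937
toast px [400. 209.] xy mm 566.6 -183.0 size 84 45 long-axis deg 1.1 z 0.0936
522.5619047619048 231.77142857142857 [ 0.51088902 -0.40080867  0.279     ]
```

View pics/t4.png

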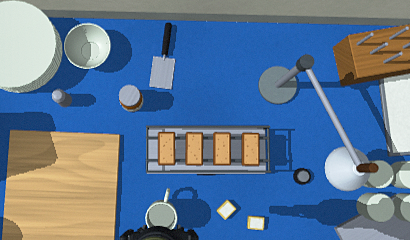

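All four pieces sit side by side on the bars (crop (166,149) to (250,149)), and the lamp is still clear. Going back to its grip near (0.518,-0.400).

```bash
python3 -m jog '[[[-1.1,-4.3,-0.3],0],[[-1.1,-4.3,-0.3],0],[[-1.1,-4.3,-0.3],0],[[-1.1,-4.3,-0.3],0],[[-1.1,-4.3,-0.3],0],[[-1.1,-4.3,-0.3],0],[[-1.1,-4.3,-0.3],0],[[-1.1,-4.3,-0.3],0],[[-1.1,-4.3,-0.3],0],[[-1.1,-4.3,-0.3],0],[[0,0,0],-0.15],[[0,0,0],-0.15],[[0,0,0],-0.15],[[0,0,0],0]]' 8.5; python3 - <<'E'
from h import *
go(.522,-.4015,.21,116.5)
E
```

```text
time_s: 50.2
position: [0.5311, -0.41, 0.3296]
tool_rot: [-0.23, 0.971, -0.024, 0.053]
wrist_force: [-0.3, -1.2, -0.1]
grip_width: 0.0851
50.2 p [ 0.5311 -0.41    0.3296] x [-0.889 -0.449 -0.092] y [-0.444  0.893 -0.071] z [ 0.114 -0.023 -0.993] F [-0.3 -1.2 -0.1] w 0.08509194753570708
shift cm [ 1.53  2.02 11.76] turn -0.001 q7 2.0
```

```bash
python3 -m jog '[[[1.5,2,0],0],[[0,0,3],0],[[0,0,3],0],[[0,0,1],0],[[0,0,0],0]]' 8.5; python3 - <<'E'
from h import *
go(.523,-.401,.21,116.5)
E
```

```text
time_s: 50.82
position: [0.5192, -0.403, 0.2557]
tool_rot: [-0.221, 0.974, -0.024, 0.055]
wrist_force: [0.2, -0.4, -0.5]
grip_width: 0.0852
50.825 p [ 0.5192 -0.403   0.2557] x [-0.897 -0.432 -0.096] y [-0.427  0.902 -0.071] z [ 0.117 -0.023 -0.993] F [ 0.2 -0.4 -0.5] w 0.0852095190613927
shift cm [0.01 0.34 4.57] turn -0.02 q7 1.89
```

```bash
python3 -m jog '[[[0,0.3,1.5],0],[[0,0,1.5],0],[[0,0,1.4],0],[[0,0,0],0]]' 8.5;python3 -m jog '[[[0,0,0],0],[[0,0,0],0],[[0,0,0],0],[[0,0,0],0],[[0,0,0],0]]' 1.5 20; python3 - <<'E'
from h import *
arc()
E
```

```text
time_s: 51.32
position: [0.5244, -0.4014, 0.2105]
tool_rot: [-0.22, 0.974, -0.025, 0.056]
wrist_force: [-0.1, 0.2, -0.2]
grip_width: 0.0847
time_s: 51.95
position: [0.5251, -0.4016, 0.212]
tool_rot: [-0.219, 0.974, -0.025, 0.057]
wrist_force: [0.7, -0.8, -0.7]
grip_width: 0.0232
51.95 p [ 0.5251 -0.4016  0.212 ] x [-0.898 -0.429 -0.1  ] y [-0.423  0.903 -0.074] z [ 0.121 -0.024 -0.992] F [ 0.7 -0.8 -0.7] w 0.02315840315694535
tcp radius 0.26449020469901824 phi -152.62802592364525 tool-y ang+90.. tangent err deg -2.255770417526776 q [ 1.18  0.94 -1.23  1.54  0.95  1.2   1.84]
```

Gripped. Swinging the lamp back, first half.

```bash
python3 -m jog '[[[-0.1,2.4,-0.18],0.1],[[-0.1,2.4,-0.18],0.09],[[-0.1,2.4,-0.18],0.09],[[-0.1,2.4,-0.18],0.09],[[-0.1,2.4,-0.18],0.09],[[-0.1,2.4,-0.18],0.09],[[0,0,0],0]]'; python3 - <<'E'
from h import *
arc()
E
```

```text
time_s: 52.82
position: [0.4968, -0.2592, 0.2129]
tool_rot: [0.065, 0.996, -0.009, 0.058]
wrist_force: [-0.2, -0.3, 2.5]
grip_width: 0.0215
52.825 p [ 0.4968 -0.2592  0.2129] x [-0.985  0.128 -0.116] y [ 0.13   0.992 -0.01 ] z [ 0.114 -0.024 -0.993] F [-0.2 -0.3  2.5] w 0.021498939071599363
tcp radius 0.2640580455876627 phi 175.49168517544808 tool-y ang+90.. tangent err deg -2.936606347570546 q [ 1.05  0.76 -1.13  1.84  0.86  0.98  1.01]
```

```bash
python3 -m jog '[[[-0.1,2.4,0],0.09],[[-0.1,2.4,0],0.09],[[-0.1,2.4,0],0.09],[[-0.1,2.4,0],0.09],[[-0.1,2.4,0],0.09],[[-0.1,2.4,0.1],0.09],[[-0.1,2.4,0.1],0.09],[[0,0,0],0],[[0,0,0],0]]'; python3 - <<'E'
from h import *
arc()
b=snap('top');P=cloud(b);b=snap('scene');P=cloud(b)
hsv=cv2.cvtColor(b['image'],cv2.COLOR_BGR2HSV)
k=(hsv[...,0]<20)&(hsv[...,1]>100)&(hsv[...,2]<160)&(P[...,2]>.232)&(P[...,2]<.285);k[:150]=0
q=P[k];print(len(q),q.mean(0))
E
```

```text
time_s: 53.95
position: [0.5539, -0.112, 0.2127]
tool_rot: [0.373, 0.927, -0.004, 0.046]
wrist_force: [-0.1, -0.3, -0.3]
grip_width: 0.0215
53.95 p [ 0.5539 -0.112   0.2127] x [-0.718  0.69  -0.088] y [0.691 0.722 0.027] z [ 0.082 -0.041 -0.996] F [-0.1 -0.3 -0.3] w 0.02145696711758308
tcp radius 0.2658846069907115 phi 140.8072596376984 tool-y ang+90.. tangent err deg -4.548820941941216 q [ 0.63  0.69 -0.92  1.81  0.76  0.94  0.18]
105 [ 0.55339748 -0.11370863  0.26555608]
```

```bash
python3 -m jog '[[[-0.1,1.9,0.05],0.06],[[-0.1,1.7,0.05],0.06],[[0,0,0],0],[[0,0,0],0],[[0,0,0],0]]'; python3 - <<'E'
from h import *
arc()
E
```

```text
time_s: 54.68
position: [0.5748, -0.0886, 0.2126]
tool_rot: [0.429, 0.902, -0.003, 0.041]
wrist_force: [-0.6, 3.0, 0.1]
grip_width: 0.0213
54.675 p [ 0.5748 -0.0886  0.2126] x [-0.628  0.775 -0.076] y [0.775 0.631 0.03 ] z [ 0.071 -0.04  -0.997] F [-0.6  3.   0.1] w 0.021268509514421753
tcp radius 0.2663241942600442 phi 134.06696311759418 tool-y ang+90.. tangent err deg -4.9111819839298505 q [ 0.56  0.71 -0.88  1.75  0.73  0.96  0.06]
```

```bash
python3 -m jog '[[[0,0,0],0],[[0,0,0],0],[[0,0,0],0],[[0,0,0],0],[[0,0,-3],0],[[0,0,-3],0],[[0,0,-4],0],[[-2.5,-3.7,0],0],[[-2.5,-3.7,0],0],[[-2.5,-3.7,0],0],[[-2.5,-3.7,0],0],[[-2.5,-3.7,0],0],[[-2.5,-3.7,0],0],[[0,0,0],0]]' 8.5; python3 - <<'E'
from h import *
st()
c=snap('top','t5.png');P=cloud(c)
hsv=cv2.cvtColor(c['image'],cv2.COLOR_BGR2HSV)
k=(hsv[...,0]<20)&(hsv[...,1]>100)&(hsv[...,2]<160)&(P[...,2]>.262)&(P[...,2]<.29);k[:150]=0
v,u=np.nonzero(k);print('rod',len(u),ray(c,u.mean(),v.mean(),.276))
toasts(c,.094,(290,180,430,240))
b=snap('scene')
for n,d,(u0,u1,v0,v1) in(('top',c,(435,470,218,255)),('scene',b,(210,238,290,320))):
    g=cv2.cvtColor(d['image'],cv2.COLOR_BGR2GRAY)[v0:v1,u0:u1];h=cv2.cvtColor(d['image'],cv2.COLOR_BGR2HSV)[v0:v1,u0:u1]
    k=((g>90)&(h[...,1]<60)).astype(np.uint8);nn,l,s,cc=cv2.connectedComponentsWithStats(k)
    if nn>1:
        i=1+np.argmax(s[1:,4]);uv=cc[i]+[u0,v0];Q=cloud(d)[v0:v1,u0:u1][l==i]
        print(n,s[i],uv,np.median(Q,0).round(3),ray(d,*uv,.03).round(4),ray(d,*uv,.04).round(4))
E
```

```text
time_s: 56.42
position: [0.4886, -0.3517, 0.3207]
tool_rot: [0.431, 0.901, -0.002, 0.044]
wrist_force: [0.2, 0.1, 0.0]
grip_width: 0.0849
56.425 p [ 0.4886 -0.3517  0.3207] x [-0.625  0.777 -0.081] y [0.777 0.629 0.034] z [ 0.077 -0.042 -0.996] F [0.2 0.1 0. ] w 0.08489173931188229
rod 84 [ 0.56507552 -0.09013755  0.276     ]
toast px [316. 208.] xy mm 564.8 36.6 size 83 42 long-axis deg 1.1 z 0.0939
toast px [341. 210.] xy mm 566.2 -34.7 size 83 44 long-axis deg 1.1 z 0.0937
toast px [400. 209.] xy mm 566.8 -183.5 size 84 44 long-axis deg 0.3 z 0.0938
top [12 13 12 11 98] [452.87755102 236.01020408] [ 0.499 -0.346  0.022] [ 0.4988 -0.3432  0.03  ] [ 0.4988 -0.3396  0.04  ]
scene [ 8  8 11 11 88] [223.15909091 302.89772727] [ 0.501 -0.347  0.021] [ 0.5041 -0.3474  0.03  ] [ 0.5076 -0.348   0.04  ]
```

View pics/t5.png

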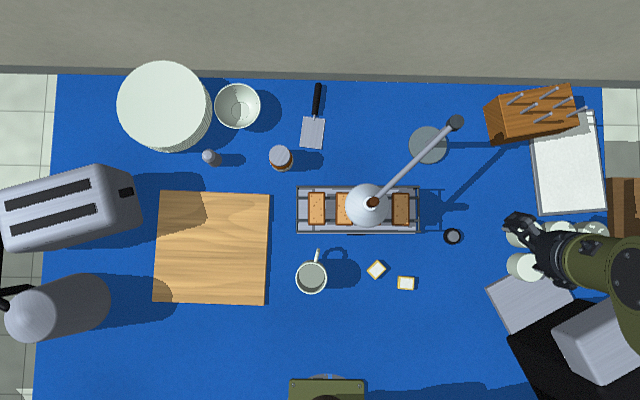

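The top view shows the shade at (366,205) over the rack middle (rod 15 mm from the rack centre). The switch is at (452,236), about (0.500,-0.346,0.022). Closing the fingers and descending on it.

```bash
python3 -m jog '[[[0,0,5],0],[[0,0,5],0],[[0,0,5],0],[[0,0,5],0],[[0,0,3],0],[[0,0,0],0]]' 0; python3 - <<'E'
from h import *
go(.502,-.3475,-.005)
E
```

```text
time_s: 57.28
position: [0.519, -0.3438, 0.0906]
tool_rot: [0.419, 0.906, 0.003, 0.048]
wrist_force: [1.0, 0.4, 0.6]
grip_width: -0.0002
57.275 p [ 0.519  -0.3438  0.0906] x [-0.643  0.761 -0.085] y [0.76  0.648 0.046] z [ 0.09  -0.035 -0.995] F [1.  0.4 0.6] w -0.00017565790902751246
shift cm [ 1.63 -1.97  9.38]
```

```bash
python3 -m jog '[[[1.6,-2,0],0],[[0,0,3],0],[[0,0,3],0],[[0,0,1],0],[[0,0,0],0]]' 0; python3 - <<'E'
from h import *
go(.502,-.3475,-.005)
s,M=st()
c=snap('scene');P=cloud(c)
q=(P-s['position'])@M
m=(abs(q[...,0])<.02)&(abs(q[...,1])<.03)&(q[...,2]>-.12)&(P[...,2]>.035)
k=q[m]*1000;print(k[np.argsort(-k[:,2])[:10]].round(0))
cv2.imwrite('pics/s6.png',cv2.resize(c['image'][240:360,160:300],None,fx=5,fy=5))
E
```

```text
time_s: 57.9
position: [0.509, -0.3436, 0.0273]
tool_rot: [0.416, 0.908, 0.005, 0.056]
wrist_force: [-0.0, 0.2, 0.9]
grip_width: -0.0002
57.9 p [ 0.509  -0.3436  0.0273] x [-0.647  0.756 -0.098] y [0.755 0.654 0.056] z [ 0.106 -0.038 -0.994] F [-0.   0.2  0.9] w -0.00016903517245696955
shift cm [ 0.47 -0.97  3.15] 57.9 p [ 0.509  -0.3436  0.0273] x [-0.647  0.756 -0.098] y [0.755 0.654 0.056] z [ 0.106 -0.038 -0.994] F [-0.   0.2  0.9] w -0.00016903517245696955
[[ -8.   1. -31.]
 [ -9.   5. -32.]
 [-10.   8. -33.]
 [ -7.   8. -33.]
 [ -9.  -3. -34.]
 [ -9.  -5. -35.]
 [ -6.   8. -37.]
 [-11.   1. -38.]
 [ -5. -13. -40.]
 [ -9.   7. -40.]]
```

View pics/s6.png

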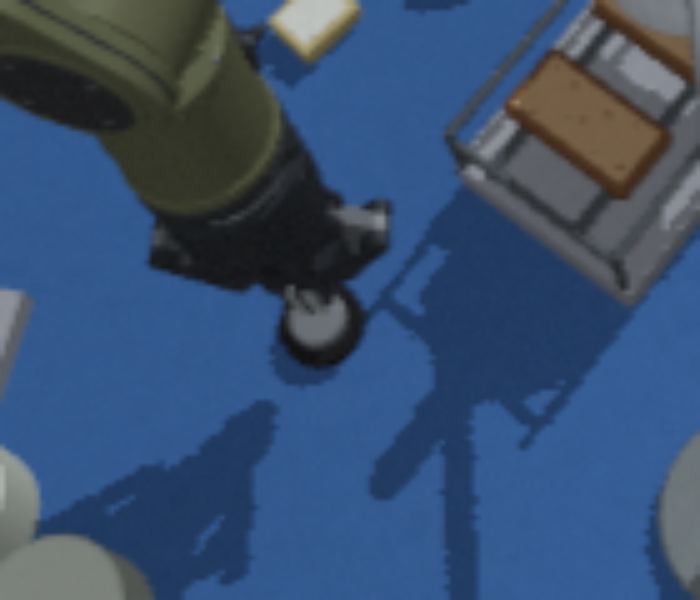

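The tips are just above and behind the button (crop (300,300); button at (318,318)). Adjusting and pressing in small steps.

```bash
python3 -m jog '[[[0.4,-0.9,0],0],[[0,0,1],0],[[0.1,0,1],0],[[0.1,0,0.6],0],[[0,0,0],0]]' 0; python3 - <<'E'
from h import *
go(.5025,-.3475,-.009)
E
```

```text
time_s: 58.58
position: [0.5018, -0.3469, 0.0012]
tool_rot: [0.416, 0.907, 0.005, 0.058]
wrist_force: [0.9, -0.3, 0.2]
grip_width: -0.0001
58.575 p [ 0.5018 -0.3469  0.0012] x [-0.646  0.756 -0.102] y [0.755 0.653 0.057] z [ 0.109 -0.04  -0.993] F [ 0.9 -0.3  0.2] w -6.0120862947955844e-05
shift cm [ 0.01 -0.05  1.03]
```

```bash
for i in 1; do python3 -m jog '[[[0.05,-0.05,0.5],0],[[0,-0.05,0.4],0],[[0,0,0.2],0]]' 0; done; python3 -m jog '[[[0,0,0.3],0],[[0,0,0],0]]' 0
```

```text
time_s: 58.95
position: [0.5022, -0.3474, -0.0103]
tool_rot: [0.416, 0.907, 0.005, 0.058]
wrist_force: [-2.1, 0.4, 2.3]
grip_width: 0.0
time_s: 59.2
position: [0.5021, -0.3474, -0.0132]
tool_rot: [0.416, 0.907, 0.005, 0.058]
wrist_force: [-2.0, 0.4, 3.3]
grip_width: 0.0003
```

```bash
python3 -m jog '[[[0,0,0.3],0],[[0,0,0.1],0]]' 0; python3 -m jog '[[[0,0,0.3],0],[[0,0,0.1],0]]' 0
```

```text
time_s: 59.45
position: [0.5023, -0.3475, -0.0141]
tool_rot: [0.416, 0.907, 0.004, 0.058]
wrist_force: [-5.7, 2.5, 13.2]
grip_width: -0.0
time_s: 59.7
position: [0.5023, -0.3476, -0.0139]
tool_rot: [0.416, 0.907, 0.002, 0.059]
wrist_force: [-4.2, 1.6, 9.2]
grip_width: -0.0002
```

The spring force rose to 3.3 N, then a hard stop at 9–13 N: fully pressed. Retreating and checking.

```bash
python3 -m jog '[[[0,0,-2],0],[[0,0,-4],0],[[0,0,-4],0],[[0,0,-5],0],[[0,0,-5],0],[[0,0,-2],0],[[4,-3,0],0],[[4,-3,0],0],[[0,0,0],0],[[0,0,0],0]]' 0; python3 - <<'E'
from h import *
st()
c=snap('top','t7.png');P=cloud(c);toasts(c,.094,(290,180,430,240))
hsv=cv2.cvtColor(c['image'],cv2.COLOR_BGR2HSV)
k=(hsv[...,0]<20)&(hsv[...,1]>100)&(hsv[...,2]<160)&(P[...,2]>.262)&(P[...,2]<.29);k[:150]=0
v,u=np.nonzero(k);print('rod',len(u),ray(c,u.mean(),v.mean(),.276))
b=snap('scene');print('switch top z',np.median(cloud(b)[300:306,220:227,2]))
cv2.imwrite('pics/s7.png',cv2.resize(b['image'][120:360,180:460],None,fx=2.5,fy=2.5))
E
```

```text
time_s: 60.95
position: [0.3802, -0.317, 0.1975]
tool_rot: [0.416, 0.907, 0.003, 0.061]
wrist_force: [0.8, 0.1, 0.2]
grip_width: -0.0001
60.95 p [ 0.3802 -0.317   0.1975] x [-0.646  0.756 -0.109] y [0.755 0.653 0.056] z [ 0.113 -0.046 -0.993] F [0.8 0.1 0.2] w -0.00012469407746132084
toast px [316. 208.] xy mm 564.8 36.6 size 83 42 long-axis deg 1.1 z 0.0936
toast px [341. 210.] xy mm 566.2 -34.8 size 83 44 long-axis deg 1.1 z 0.0937
toast px [400. 209.] xy mm 566.8 -183.5 size 84 44 long-axis deg 0.3 z 0.0936
rod 84 [ 0.56910057 -0.08520328  0.276     ]
switch top z 0.020798273259113875
```

View pics/s7.png

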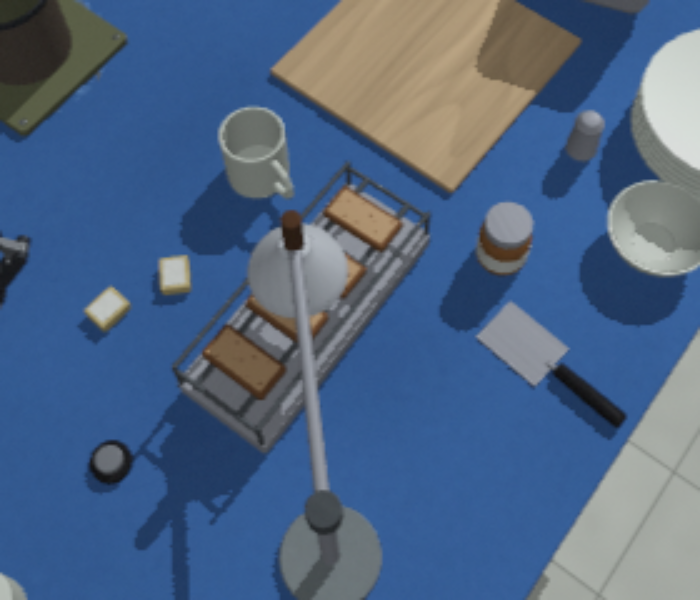

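```bash
python3 - <<'E'
from h import *
c=snap('top');P=cloud(c)
hsv=cv2.cvtColor(c['image'],cv2.COLOR_BGR2HSV)
k=(hsv[...,0]<20)&(hsv[...,1]>100)&(hsv[...,2]<160)&(P[...,2]>.262)&(P[...,2]<.29);k[:150]=0
v,u=np.nonzero(k);print('rod',len(u),ray(c,u.mean(),v.mean(),.276))
print(ctrl.finish_job())
E
```

```text
rod 85 [ 0.5691115  -0.08527246  0.276     ]
the job is handed in; nothing more can be done
None
```

The job is done and handed in after about 61 s of robot time. No verdict was reported. I swung the lamp right to about 1.3 rad, laid all four toasts across the bars, swung the lamp back, pressed the switch to its stop and moved the arm clear.

**Last checks**
- **Toasts:** before the lamp came back, all four lay within 3 mm of the rack's middle line. They were about 72 mm apart, square to about 1° and at the right height. At the end I could re-measure only three, which had not moved. The piece at y = -0.108 was under the shade, where the last picture showed it lying flat.
- **Lamp:** its grip was about 12 mm from the rack centre and at rest in the last two pictures. It had crept about 6 mm after I let go.
- **Switch:** it felt like about 3 N of spring, then a hard stop at 9–13 N. The button was back up afterwards.
- **Other things:** the mug, butter, jam and shaker looked upright and where they had been. I did not measure them.

**What went wrong or disagreed**
- **Fingertips:** they sit about 40 mm farther back than the stated tool frame. My first attempt at the lamp grip therefore passed over its top without moving it. I measured the offset from depth and used it from then on.
- **Knocked toast:** one piece was shifted about 4 cm on the board. I found it again and picked it up from there.
- **Tool tilt:** the tool slowly leaned to about 7° over the run, without visible effect on the placing.

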